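Set the grinder and ready the coffee corner

ROBOT

A 6-joint arm with a two-finger parallel gripper is mounted at the origin on a cart in front of the work surface, level with it; the furniture and walls round the work are solid. World frame = base frame: x ahead of the robot, y to its left, z up, the work surface at z = 0. Lengths are in mm, angles in rad, forces in N, time in s.
With the tool pointing down it reaches from about 300 to 775 mm from the base axis. Payload 14.6 kg.
Tool frame: the origin (TCP) lies at the very end of the fingers, on their centre line; the grasp point (between the pads) lies 19 mm behind it (ctrl.grasp_offset is the distance from the TCP to the grasp point, in mm); z points along the fingers, y is the line along which they close (so a half turn about z gives the same grasp; the last joint's range is limited). The gripper opens to 94 mm and grips with 3 to 60 N. Pads are 16 mm wide; open, the fingers measure 119 mm over their backs; the gripper's body (75 mm by 177 mm) begins 78 mm behind the grasp point.
Start: joints at [1.167, 0.3, 1.521, -0, 1.321, -0.067], TCP at [181.755, 519.09, 205.446] pointing down, gripper open.
Joint ranges: [-3.03, 3.03], [-0.79, 2.21], [0.23, 2.52], [-1.04, 4.18], [0, 3.07], [-2.55, 2.55]. Speed limits (rad/s): [2.22, 2.22, 2.57, 3.14, 3.14, 3.14].

INTERFACE

Orientations are given as a 3x3 rotation matrix whose columns are the frame's x, y, z axes.
In Python, from station import ctrl, eyes gives the robot as it stands. The module is installed in compiled form; this text tells all that it offers.
- The arm moves only by the tool step_arm, never from a script. Its argument "deltas" is a list of rows, each a list of 3 entries, a list of its own where there are three numbers: the shift along the tool's x, y, z in m, then the turn, a rotation vector about the tool's x, y, z in rad, then the gripper's target within -1 to 1 (fully open at 1, half-way at 0, shut at -1). In form: [[[x, y, z], [rx, ry, rz], jaw], ...]. A call has 1 to 20 rows; each row shifts and turns the commanded pose from where the row before left it, along the tool's axes as they then stand; what a row does not reach is not made up. A row lasts 1/12 s, in which the tool goes at most 41.7 mm and 7.16 degrees, less where a joint would pass 70% of its speed; a pose out of reach is approached as far as the arm can. A call with a gripper value outside its range is refused whole. The fingers move at their own pace and stop on an object; "squeeze" is the grip in N (left out, the last holds). Time passes only in rows, so rows that do not move let the fingers close. It gives the time, the measured TCP pose, the force, the opening and the grip force at its end, in the units of the state.
- ctrl.sense(): the state, without advancing time (a new reading comes with each control period).
- eyes.snapshot(name): name is "side" or "top" or "wrist"; returns (picture, depth): 384x512x3 uint8, blue, green, red; 384x512 float32, mm along the optical axis (not along the pixel's ray), 0 where there is no reading.
- eyes.get_calibration(name): a dict with "fx", "fy", "cx", "cy" (pixels), "k1" (the pictures are not rectified: a ray, as slopes to the right and down, at radius r is drawn at 1 + k1 r^2 times it, then the intrinsics apply), "eye" and "attitude" of the camera in the world; the wrist camera has in their place "mount" (4x4, takes a point from camera to tool coordinates, whose origin is the TCP and whose axes are the flange's). Camera axes: x right, y down, z forward; pixel columns grow to the right and rows downward; lengths in mm; the calibration is good to about 2 mm. A picture is of the moment at which its call begins: read the wrist's pose just before it. get_calibration takes no time and is no camera call.
- ctrl.finish_job(): hands the job in; it is judged then, once.
The state is a dict: "clock": time; "qpos": joint angles; "joint_velocities": joint speeds; "effort": joint torques, N m; "eef_pos": TCP position; "ee_rot": TCP orientation; "contact_force": force on the tool from outside, world axes, zero at the start; "torque": the same for the moment, N m; "width": opening from 0.0 (shut) to 1.0 (fully open); "finger_force": force on a finger pad.
Only numpy, scipy, OpenCV 4.12 (cv2) and the standard library are available. Lean on these libraries where they do the work, as an engineer would, in place of code of your own. Each camera call takes 0.05 s, during which the arm holds its last target. There are 200 camera calls.

TASK

Get the coffee corner ready for the morning. Zero the grinder by turning the dial on its top clockwise right to the stop, then turn it back exactly five clicks (marks); push its loose grounds drawer fully home into the bay in its front; and stack all the filter cartons there are in one column on the small wooden board, lying flat, label up, square with the board and flush above one another. Leave the cup, salt shaker and candle jar where they are.

Things in the scene. Friction and masses are not known exactly. Their poses are not given: they have to be found in the camera images.
- dial (a joint): Angle (rad) of the round dial on top of the grinder's tower: 0 at its stop (fully clockwise from above), growing anticlockwise to 4.9. One click is 20 degrees (0.349 rad). Friction 0.06 N m; it stays where it is left. Clicks cannot be felt: white marks 20 degrees apart round the dial count them, from a longer one at the stop; the black line on the grip bar points to them.
- dial_grip (a point): Centre of the dial's upright aluminium grip bar, on the dial's vertical axis, 176 mm above the worktop. The bar is 56 mm long (this point's x), 13 mm thick (y); its top lies 12 mm above this point, the top of the round skirt below it (64 mm across) 15 mm under this point. The axes turn with the dial; the pointer end is at -x.
- grinder: The fixed coffee grinder, origin under its middle, z up, front at -x: low steel deck 104 mm wide (y), 62 mm high (rails on it reach 66 mm) from x = -80 to 80 mm, and on it a black tower 98 mm wide, 150 mm high, from x = -16 to 76 mm; the dial on top (axis at x = 30 mm) reaches 188 mm.
- bay_mouth (a point): Centre of the mouth of the drawer bay in the front of the grinder's deck, 22 mm above the worktop. +x points level into the grinder (the way the drawer slides in), z up. The bay is 66 mm wide, 47 mm high, 92 mm deep and has no floor: the drawer slides on the worktop. The tower rises 64 mm behind the mouth.
- drawer_centre (a point): Centre of the tray of the loose grounds drawer, 22 mm above its underside. x points from its handle to its rear end (which enters the bay first), z up. Open grey tray 84 mm long (x), 62 mm wide, 44 mm high, walls 3 mm, rear corners bevelled 8 mm. When home, the front panel touches the deck and this point is 42 mm inside the mouth.
- drawer: The same drawer: origin on its underside, 16 mm nearer the handle than drawer_centre; same axes; 0.15 to 0.31 kg. Dark front panel 80 mm wide, 56 mm high, 6 mm thick, its rear face at x = -26 mm; from it a steel handle tongue 14 mm wide juts 26 mm (to x = -58 mm), 15 to 43 mm above the underside.
- board_top (a point): Centre of the top face of the small fixed wooden board for the column of cartons, 8 mm above the worktop; the board is 120 mm long (x) and 88 mm wide (y).
- carton_a_centre (a point): Centre of carton a, a closed plain cardboard carton of coffee filters with a paper label on top: 92 mm long (x), 64 mm wide (y), 34 mm high (z, towards the label, up at the start); all cartons are alike, 0.11 to 0.23 kg. Two to four of them are present.
- carton_a: Carton a: origin at the centre of its underside; same axes.
- carton_b_centre (a point): Centre of carton b, a closed plain cardboard carton of coffee filters with a paper label on top: 92 mm long (x), 64 mm wide (y), 34 mm high (z, towards the label, up at the start); all cartons are alike, 0.11 to 0.23 kg. Two to four of them are present.
- carton_b: Carton b: origin at the centre of its underside; same axes.
- carton_c_centre (a point): Centre of carton c, a closed plain cardboard carton of coffee filters with a paper label on top: 92 mm long (x), 64 mm wide (y), 34 mm high (z, towards the label, up at the start); all cartons are alike, 0.11 to 0.23 kg. Two to four of them are present.
- carton_c: Carton c: origin at the centre of its underside; same axes.
- carton_d_centre (a point): Centre of carton d, a closed plain cardboard carton of coffee filters with a paper label on top: 92 mm long (x), 64 mm wide (y), 34 mm high (z, towards the label, up at the start); all cartons are alike, 0.11 to 0.23 kg. Two to four of them are present.
- carton_d: Carton d: origin at the centre of its underside; same axes.
- cup: Orange cup with a handle, 78x105x76 mm, bystander; origin at the centre of its underside.
- salt: Salt shaker with a grey cap, 44 mm across, 90 mm high, bystander; origin at the centre of its underside.
- candle: Dark amber candle jar, 75 mm across, 78 mm high, bystander; origin at the centre of its underside.
There are look-alikes about, which are no part of the job. What is shaped like the carton_d but yellow is not meant.

How it is judged (in metres and radians):
On the way, in this order (a step that is already met when the one before it is completed fails the run):
1. the dial is turned clockwise to its stop (value of joint dial below 0.06 rad), for 0.2 s.
2. the dial is turned back five clicks (value of joint dial between 1.605 and 1.885 rad), for 0.2 s.
At the end, for the whole second after the job is handed in: Dial 1.745 rad (five clicks) from its stop within 0.14; drawer in the bay, front panel within 4.5 mm of the deck; every carton present flat, label up, in one column on the board, each within 12 mm of its centre and 0.14 rad of square (either way round); all at rest (all of step 2 and velocity of joint dial between -0.05 and 0.05 rad/s and x of drawer_centre in the frame of bay_mouth between 0.0375 and 0.05 m and y of drawer_centre in the frame of bay_mouth between -0.006 and 0.006 m and z of drawer_centre in the frame of bay_mouth between -0.005 and 0.006 m and angle between the x axis of drawer_centre and the x axis of bay_mouth, either way round below 0.08 rad and linear speed of each of drawer, carton_a, carton_b, carton_c, carton_d below 0.02 m/s and horizontal distance between each of carton_a_centre, carton_b_centre, carton_c_centre, carton_d_centre and board_top below 0.012 m and angle between the x axis of each of carton_a_centre, carton_b_centre, carton_c_centre, carton_d_centre and the x axis of board_top, either way round below 0.14 rad and angle between each of carton_a_centre, carton_b_centre, carton_c_centre, carton_d_centre's own z axis and vertical below 0.06 rad); the robot touches nothing.
It fails at once if the cup is pushed more than 4 cm away (distance of cup from where it was at the start of the episode above 0.04 m).
It fails at once if the salt shaker is pushed more than 4 cm away (distance of salt from where it was at the start of the episode above 0.04 m).
It fails at once if the candle jar is pushed more than 4 cm away (distance of candle from where it was at the start of the episode above 0.04 m).
Of carton_a, carton_b, carton_c, carton_d only 2 to 4 are there at a start; the rules pass over those that are not, and their reading is None.
At some moment in a run one of drawer may be knocked a few centimetres aside while the robot is not near it.
Once in a run the grip may slacken for a moment while it holds something.
It also fails if it takes over 210 s, if anything falls off the work surface, if the arm or the gripper's body presses on something with over 40 N, if the wrist force passes 120 N, or if a joint passes its speed limit or range.

## Working session

There is one attempt and no reset: what is moved stays moved. The work goes in short steps, Python scripts to look and compute and a tool call to move; the robot and the scene stay as the last step left them, time stands still between calls to the robot, and variables do not carry over. Pictures are saved under pics/ and viewed, at most 14 in all, crops included, and the job is handed in when it is done.

Besides the shell and the picture viewer there is one more tool, called after "Request:" by a JSON object that holds its "method" and its "body", one argument or row to a line. step_arm: Moves the arm, as the interface text tells. Its arguments: {"type":"object","properties":{"deltas":{"type":"array","items":{"type":"array"}},"squeeze":{"type":"number"}},"required":["deltas"]}

```bash
mkdir -p pics; cat > h.py <<'E'
import numpy as np, cv2
from station import ctrl, eyes
def cam(name):
    c=eyes.get_calibration(name); s=ctrl.sense()
    if 'mount' in c:
        M=np.array(c['mount']); T=np.eye(4); T[:3,:3]=np.array(s['ee_rot']); T[:3,3]=s['eef_pos']; W=T@M
        R,t=W[:3,:3],W[:3,3]
    else: R,t=np.array(c['attitude']),np.array(c['eye'])
    return c,R,t
def slopes(c,uv):
    uv=np.atleast_2d(np.asarray(uv,float)); d=(uv-[c['cx'],c['cy']])/[c['fx'],c['fy']]; s=d.copy()
    for _ in range(10): s=d/(1+c['k1']*(s**2).sum(1,keepdims=True))
    return s
def plane(cm,uv,z):
    c,R,t=cm; s=slopes(c,uv); r=np.c_[s,np.ones(len(s))]@R.T
    return t+r*((z-t[2])/r[:,2])[:,None]
def cloud(cm,depth):
    c,R,t=cm; h,w=depth.shape; v,u=np.mgrid[:h,:w]
    s=slopes(c,np.c_[u.ravel(),v.ravel()]); P=(np.c_[s,np.ones(len(s))]*depth.reshape(-1,1))@R.T+t
    return P.reshape(h,w,3)
def snap(name,fn=None):
    cm=cam(name); im,d=eyes.snapshot(name)
    if fn: cv2.imwrite('pics/'+fn,im); np.savez('pics/'+fn+'.npz',im=im,d=d,R=cm[1],t=cm[2])
    return cm,im,d
E
python3 - <<'E'
from h import *
for n in('top','side','wrist'):
    cm,im,d=snap(n,n+'1.png'); print(n,cm[0],(d>0).mean())
s=ctrl.sense(); print(s['ee_rot'],s['width'],s['contact_force'])
a=cv2.imread('pics/top1.png'); cv2.imwrite('pics/top1b.png',cv2.resize(a,(800,600),interpolation=cv2.INTER_CUBIC))
E
```

```text
top {'fx': 351.4083137134025, 'fy': 351.4083137134025, 'cx': 257.534434210338, 'cy': 185.64534847087745, 'k1': -0.06652020439765391, 'eye': array([ 415.22811127,   97.11213086, 1150.51167024]), 'attitude': array([[-0.00595729, -0.98597601,  0.16678073],
       [-0.99992826,  0.00760675,  0.00925292],
       [-0.01039181, -0.16671364, -0.98595059]])} 0.9962717692057291
side {'fx': 378.6559819903691, 'fy': 378.6559819903691, 'cx': 257.19030140072516, 'cy': 194.7968475392988, 'k1': -0.07163784381705102, 'eye': array([ 528.90778863, 1009.15956276,  859.59325208]), 'attitude': array([[-0.9984515 , -0.03766934,  0.04093428],
       [-0.05544338,  0.61377183, -0.78753424],
       [ 0.00454159, -0.78858428, -0.61490992]])} 0.9652048746744791
wrist {'fx': 276.8663393185216, 'fy': 276.8663393185216, 'cx': 254.90294694185977, 'cy': 192.2206552624857, 'k1': 0.02240445060152814, 'mount': array([[-2.62313256e-04, -9.71043438e-01, -2.38902850e-01,
         6.83674602e+01],
       [ 9.99999786e-01, -1.11554554e-04, -6.44566953e-04,
         3.14413953e-01],
       [ 5.99251810e-04, -2.38902968e-01,  9.71043260e-01,
        -1.77512333e+02],
       [ 0.00000000e+00,  0.00000000e+00,  0.00000000e+00,
         1.00000000e+00]])} 0.9955800374348959
[[-9.43823943e-01  3.30448602e-01 -2.94732081e-04]
 [ 3.30448733e-01  9.43823605e-01 -7.98480923e-04]
 [ 1.43181913e-05 -8.51019256e-04 -9.99999638e-01]] 1.000793190707478 [-0.35786175  0.95626331  0.15544875]
```

View pics/top1b.png

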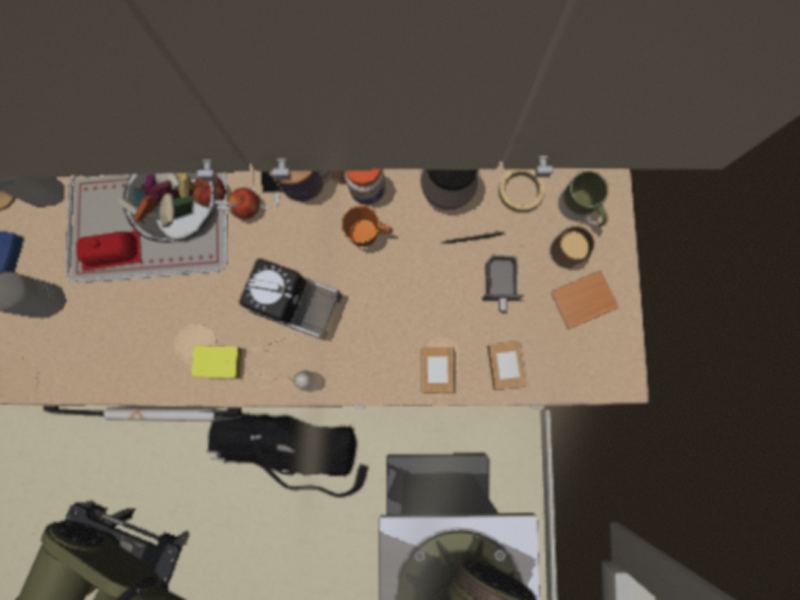

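View pics/side1.png

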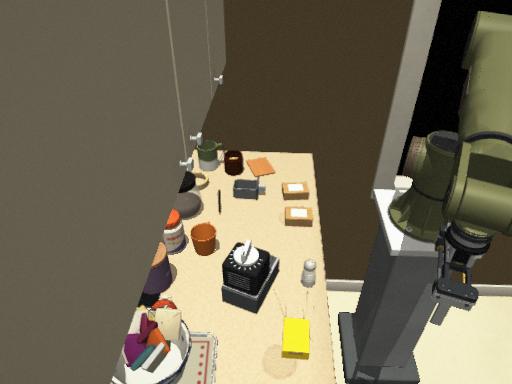

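Top view (800x600): the grinder is at (290,298), drawer (502,278) with its handle toward the robot, board (585,299), and two brown cartons with white labels at (438,370) and (508,365). A yellow look-alike is at (215,362), salt at (303,380), cup at (362,227), candle at (575,245). The side view also shows only two brown cartons, at (295,190) and (299,216). Next I measure them.

```bash
python3 - <<'E'
from h import *
z=np.load('pics/top1.png.npz'); cm=(eyes.get_calibration('top'),z['R'],z['t']); im,d=z['im'],z['d']
P=cloud(cm,d)
def box(m,zz,name):
    n,l,st,ce=cv2.connectedComponentsWithStats(m.astype(np.uint8))
    for i in range(1,n):
        if st[i,4]<60: continue
        v,u=np.nonzero(l==i); Q=P[l==i]; W=plane(cm,np.c_[u,v],np.median(Q[:,2]) if zz is None else zz)
        r=cv2.minAreaRect(W[:,:2].astype(np.float32)); print(name,np.round(ce[i]),st[i,4],'rect',np.round(r[0]),np.round(r[1]),round(r[2],1),'z',np.round(np.median(Q[:,2]),1))
reg=(P[...,0]>200)&(P[...,0]<800)&(abs(P[...,1])<700)
print('floor z',np.median(P[200:230,200:260,2]))
box(reg&(P[...,2]>22)&(P[...,2]<46),None,'h34')
box(reg&(P[...,2]>52)&(P[...,2]<72),None,'h62')
box(reg&(P[...,2]>140)&(P[...,2]<160),None,'h150')
box(reg&(P[...,2]>165)&(P[...,2]<200),None,'dial')
box(reg&(P[...,2]>70)&(P[...,2]<100),None,'h80')
hsv=cv2.cvtColor(im,cv2.COLOR_BGR2HSV)
for (u,v) in [(585,299),(438,390),(560,260)]: print(hsv[int(v/1.5625),int(u/1.5625)])
box(reg&(hsv[...,1]>140)&(hsv[...,0]<15)&(P[...,2]<20),8,'board')
E
```

```text
floor z 0.5202669191917266
h34 [369. 137.] 84 rect [ 767. -265.] [95. 28.] 56.5 z 34.3
h34 [416. 220.] 593 rect [ 500. -401.] [ 15. 599.] 89.8 z 33.6
h34 [159. 135.] 83 rect [777. 439.] [30. 65.] 24.0 z 38.6
h34 [335. 131.] 64 rect [ 791. -150.] [67. 17.] 89.7 z 25.3
h34 [234. 142.] 98 rect [749. 178.] [47. 99.] 1.6 z 32.9
h34 [367. 156.] 211 rect [ 699. -251.] [56. 57.] 86.7 z 43.4
h34 [ 82. 157.] 87 rect [706. 694.] [23. 55.] 88.5 z 35.4
h34 [326. 170.] 86 rect [ 648. -114.] [92. 49.] 40.2 z 38.5
h34 [321. 193.] 71 rect [575. -93.] [74. 28.] 87.0 z 41.8
h34 [325. 233.] 617 rect [ 450. -103.] [93. 66.] 6.7 z 34.2
h34 [137. 231.] 589 rect [459. 493.] [97. 64.] 87.9 z 34.0
h34 [280. 237.] 603 rect [441.  38.] [63. 91.] 89.6 z 34.3
h62 [288. 128.] 91 rect [788.   7.] [23. 91.] 1.8 z 62.1
h62 [420. 221.] 550 rect [ 501. -402.] [ 16. 598.] 89.9 z 62.1
h62 [154. 130.] 73 rect [785. 448.] [51. 27.] 89.0 z 54.8
h62 [228. 137.] 72 rect [757. 199.] [46. 73.] 13.3 z 61.7
h62 [362. 162.] 79 rect [ 678. -231.] [75. 44.] 48.3 z 65.6
h62 [200. 197.] 749 rect [580. 327.] [159. 104.] 69.6 z 62.4
h15
[... 309 characters left out ...]
439. 217.] 1322 rect [ 501. -400.] [ 22. 606.] 89.8 z 182.8
dial [102. 128.] 312 rect [759. 578.] [84. 84.] 85.5 z 171.8
dial [169. 182.] 110 rect [590. 354.] [59. 17.] 75.5 z 187.8
h80 [288. 125.] 133 rect [790.   8.] [79. 27.] 89.6 z 85.7
h80 [377. 131.] 167 rect [ 764. -267.] [84. 73.] 89.8 z 90.6
h80 [424. 223.] 835 rect [ 500. -399.] [604.  18.] 0.2 z 85.3
h80 [111. 143.] 336 rect [743. 560.] [ 90. 227.] 9.1 z 94.9
h80 [368. 155.] 104 rect [ 692. -243.] [72. 73.] 69.0 z 76.7
h80 [190. 193.] 77 rect [575. 316.] [14. 97.] 64.7 z 82.7
h80 [193. 243.] 104 rect [422. 304.] [33. 30.] 89.9 z 85.6
[ 13 137 168]
[ 15 115 166]
[13 84 64]
board [231. 146.] 219 rect [745. 195.] [58. 49.] 89.4 z 5.9
```

```bash
python3 - <<'E'
from h import *
z=np.load('pics/top1.png.npz'); cm=(eyes.get_calibration('top'),z['R'],z['t']); im,d=z['im'],z['d']
P=cloud(cm,d)
for u in (100,200,300,400,430):
    for v in (60,100,104,112): print((u,v),np.round(P[v,u]),end=' ')
    print()
hsv=cv2.cvtColor(im,cv2.COLOR_BGR2HSV)
m=np.zeros(d.shape,bool); m[170:212,350:400]=1
m&=(hsv[...,1]>110)&(P[...,2]<25)&(P[...,2]>4)
v,u=np.nonzero(m); W=plane(cm,np.c_[u,v],8); print('board',cv2.minAreaRect(W[:,:2].astype(np.float32)))
m=np.zeros(d.shape,bool); m[155:205,300:340]=1
m&=(hsv[...,1]<70); v,u=np.nonzero(m); W=plane(cm,np.c_[u,v],44); print('drawer',cv2.minAreaRect(W[:,:2].astype(np.float32)),W[:,:2].min(0),W[:,:2].max(0))
for n,p in dict(fr_l=(487,298),fr_r=(521,296),rear_l=(490,258),rear_r=(515,258),tip=(503,309)).items(): print(n,plane(cm,np.array(p)/1.5625,50).round())
big=cv2.resize(im[140:260,260:410],(750,600),interpolation=cv2.INTER_CUBIC); cv2.imwrite('pics/crop1.png',big)
E
```

```text
(100, 60) [721. 365. 621.] (100, 100) [720. 439. 458.] (100, 104) [720. 448. 437.] (100, 112) [817. 588. 149.] 
(200, 60) [722. 198. 610.] (200, 100) [720. 225. 449.] (200, 104) [720. 229. 428.] (200, 112) [833. 289.  95.] 
(300, 60) [721.  29. 607.] (300, 100) [721.  12. 441.] (300, 104) [719.  10. 422.] (300, 112) [813. -24. 136.] 
(400, 60) [ 721. -140.  609.] (400, 100) [ 722. -207.  437.] (400, 104) [ 722. -215.  415.] (400, 112) [ 865. -388.    2.] 
(430, 60) [ 722. -193.  608.] (430, 100) [ 722. -273.  439.] (430, 104) [ 722. -283.  417.] (430, 112) [ 793. -401.  186.] 
board ((586.4699096679688, -275.99871826171875), (85.47505187988281, 116.58769989013672), 22.46669578552246)
drawer ((621.3956298828125, -91.88787841796875), (126.50486755371094, 161.1997833251953), 88.47842407226562) [ 542.28995621 -156.8414496 ] [702.10558359 -26.734813  ]
fr_l [[584. -64.  50.]]
fr_r [[ 587. -133.   50.]]
rear_l [[667. -73.  50.]]
rear_r [[ 666. -124.   50.]]
tip [[561. -96.  50.]]
```

View pics/crop1.png

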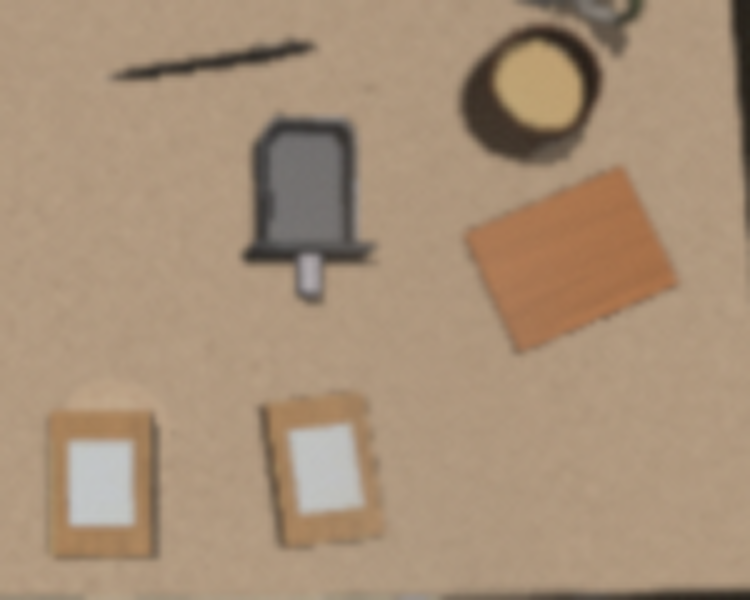

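The crop confirms it: brown, white-labelled cartons at crop (102,483) and (325,470). The yellow one is not meant. I'll do the dial first and go above it for a close look.

Request:
{"method": "step_arm", "body": {
  "deltas": [
    [[-0.022,-0.001,-0.0045],[0,0,0],1],
    [[-0.022,-0.001,-0.0045],[0,0,0],1],
    [[-0.022,-0.001,-0.0045],[0,0,0],1],
    [[-0.022,-0.001,-0.0045],[0,0,0],1],
    [[-0.022,-0.001,-0.0045],[0,0,0],1],
    [[-0.022,-0.001,-0.0045],[0,0,0],1],
    [[-0.022,-0.001,-0.0045],[0,0,0],1],
    [[-0.022,-0.001,-0.0045],[0,0,0],1],
    [[-0.022,-0.001,-0.0045],[0,0,0],1],
    [[-0.022,-0.001,-0.0045],[0,0,0],1],
    [[-0.022,-0.001,-0.0045],[0,0,0],1],
    [[-0.022,-0.001,-0.0045],[0,0,0],1],
    [[-0.022,-0.001,-0.0045],[0,0,0],1],
    [[-0.022,-0.001,-0.0045],[0,0,0],1],
    [[-0.022,-0.001,-0.0045],[0,0,0],1],
    [[-0.022,-0.001,-0.0045],[0,0,0],1],
    [[-0.022,-0.001,-0.0045],[0,0,0],1],
    [[-0.022,-0.001,-0.0045],[0,0,0],1],
    [[-0.022,-0.001,-0.0045],[0,0,0],1],
    [[-0.022,-0.001,-0.0045],[0,0,0],1]
  ]
}}

```text
clock: 1.82
eef_pos: [591.3, 354.2, 295.3]
ee_rot: [[-0.944, 0.331, -0.001], [0.331, 0.944, -0.0], [0.0, -0.001, -1.0]]
contact_force: [-0.2, 0.5, 0.6]
width: 0.996
finger_force: 0.0
```

```bash
cat >> h.py <<'E'
def to(p=None,yaw=None):
    "print the shift in tool axes (m) to world p (mm), and the turn about tool z to bring tool x to world yaw (deg)"
    s=ctrl.sense(); R=np.array(s['ee_rot']); e=np.array(s['eef_pos']); a=np.degrees(np.arctan2(R[1,0],R[0,0]))
    print('t',round(s['clock'],1),'tcp',e.round(1),'yaw',a.round(1),'tilt',(R[:2,2]*1000).round(1),'q6',np.round(s['qpos'][5],2),'w',round(s['width']*94,1),'F',np.round(s['contact_force'],1),'ff',np.round(s['finger_force'],1))
    if p is not None: print('shift',(R.T@(np.array(p)-e)/1000).round(4))
    if yaw is not None: print('turn',np.radians(-((yaw-a+180)%360-180)).round(3))
E
python3 - <<'E'
from h import *
to()
cm,im,d=snap('wrist','dial1.png')
u=cv2.resize(im,(800,600),interpolation=cv2.INTER_CUBIC);cv2.imwrite('pics/dial1b.png',u)
E
```

```text
t 1.8 tcp [591.3 354.2 295.3] yaw 160.7 tilt [-0.6 -0.3] q6 -0.75 w 93.6 F [-0.2  0.5  0.6] ff 0.0
```

View pics/dial1b.png

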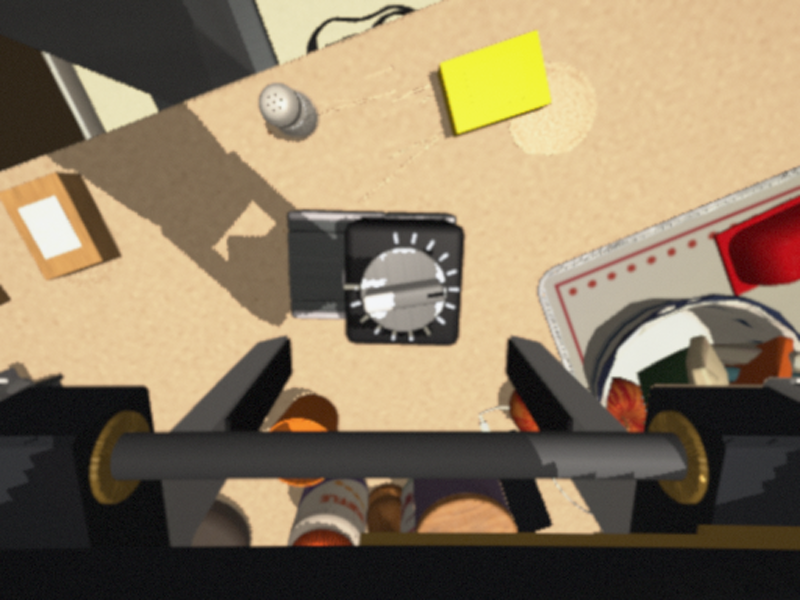

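The wrist view shows the grinder dial at (403,290). Its pointer line is on the right end of the bar, at about (435,295). The marks run clockwise from about (397,238) round to a left-end mark at (350,288). I'll enlarge the dial and measure the mark angles about its axis.

```bash
cat >> h.py <<'E'
def dialview(fn,n=4.0):
    "top-down polar reading: white marks at z=150 about the axis, and dark line on the bar top z=188"
    cm,im,d=snap('wrist',fn+'.png'); P=cloud(cm,d); c,R,t=cm
    top=(P[...,2]>182)&(P[...,2]<194)&(np.hypot(P[...,0]-590,P[...,1]-355)<45)
    v,u=np.nonzero(top); W=plane(cm,np.c_[u,v],188)[:,:2]; r=cv2.minAreaRect(W.astype(np.float32)); ax=np.array(r[0]); print('bar rect',r)
    out={}
    for z in (150,188):
        G=np.mgrid[-60:60:0.2,-60:60:0.2]; X=ax[0]+G[0]; Y=ax[1]+G[1]   # rows: x down... picture up=+x? 
        Q=np.stack([X,Y,np.full_like(X,z)],-1).reshape(-1,3); L=(Q-t)@R; s=L[:,:2]/L[:,2:]
        s=s*(1+c['k1']*(s**2).sum(1,keepdims=True)); uv=(s*[c['fx'],c['fy']]+[c['cx'],c['cy']]).astype(np.float32).reshape(600,600,2)
        # row = x growing downward, col = y growing right : seen from above
        out[z]=cv2.remap(im,uv,None,cv2.INTER_CUBIC); cv2.imwrite(f'pics/{fn}_{z}.png',out[z])
    return ax,r,out
E
python3 - <<'E'
from h import *
ax,r,o=dialview('dial2')
cv2.imwrite('pics/dial2_both.png',np.hstack([cv2.resize(o[150],(400,400)),cv2.resize(o[188],(400,400))]))
g=cv2.cvtColor(o[150],cv2.COLOR_BGR2GRAY); p=cv2.warpPolar(g,(300,720),(300,300),300,cv2.WARP_POLAR_LINEAR)  # angle from +col clockwise in picture = from +y toward +x
for a in range(0,720,4):
    pass
band=p[:,190:255].astype(float); prof=band.mean(1)
# world angle of sample: pic angle th: dir (col=cos->y,row=sin->x) => world angle=90-th
from scipy.signal import find_peaks
pk,_=find_peaks(np.r_[prof,prof[:60]],prominence=8); print([(round((90-a/2)%360,1),int((p[a%720,150:270]>150).sum()),int(np.r_[prof,prof[:60]][a])) for a in pk])
E
```

```text
bar rect ((592.4595947265625, 357.2176818847656), (55.202884674072266, 13.137873649597168), 79.7179183959961)
[(np.float64(88.0), 82, 155), (np.float64(68.0), 90, 184), (np.float64(48.5), 86, 149), (np.float64(28.5), 65, 116), (np.float64(9.0), 5, 77), (np.float64(349.0), 48, 125), (np.float64(330.0), 40, 131), (np.float64(310.5), 23, 78), (np.float64(290.0), 54, 77), (np.float64(270.5), 48, 103), (np.float64(250.5), 57, 116), (np.float64(195.5), 1, 63), (np.float64(169.0), 41, 85), (np.float64(148.5), 41, 88), (np.float64(128.0), 43, 114), (np.float64(108.0), 46, 119), (np.float64(88.0), 82, 155), (np.float64(68.0), 90, 184)]
```

View pics/dial2_both.png

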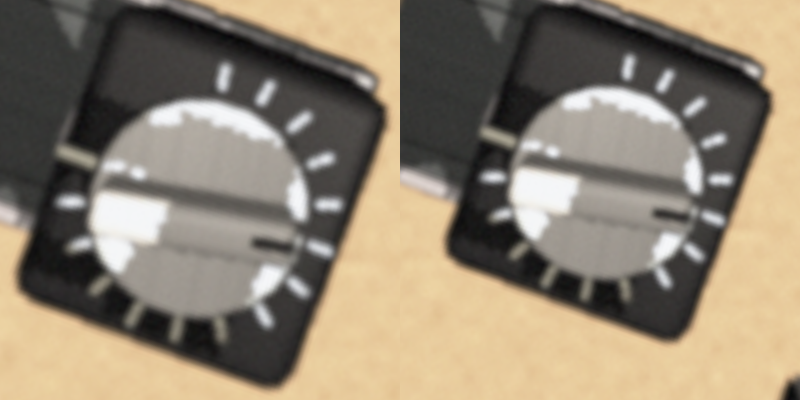

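The long stop mark points to world 250°, which is the grinder's -x as expected. The pointer is at 79.7°, so the dial reads about 190° (3.32 rad). Tool yaw 259.7° lets me make the whole turn in one grasp.

Request:
{"method": "step_arm", "body": {
  "deltas": [
    [[-0.0018,0,0],[0,0,-0.096],1],
    [[0,0,0],[0,0,-0.096],1],
    [[0,0,0],[0,0,-0.096],1],
    [[0,0,0],[0,0,-0.096],1],
    [[0,0,0],[0,0,-0.096],1],
    [[0,0,0],[0,0,-0.096],1],
    [[0,0,0],[0,0,-0.096],1],
    [[0,0,0],[0,0,-0.096],1],
    [[0,0,0],[0,0,-0.096],1],
    [[0,0,0],[0,0,-0.096],1],
    [[0,0,0],[0,0,-0.096],1],
    [[0,0,0],[0,0,-0.096],1],
    [[0,0,0],[0,0,-0.096],1],
    [[0,0,0],[0,0,-0.096],1],
    [[0,0,0],[0,0,-0.096],1],
    [[0,0,0],[0,0,-0.096],1],
    [[0,0,0],[0,0,-0.096],1],
    [[0,0,0],[0,0,-0.096],1],
    [[0,0,0],[0,0,0],1],
    [[0,0,0],[0,0,0],1]
  ]
}}

```text
clock: 3.58
eef_pos: [591.6, 354.5, 295.2]
ee_rot: [[-0.181, -0.983, -0.0], [-0.983, 0.181, -0.0], [0.0, 0.0, -1.0]]
contact_force: [-0.4, -0.9, 0.9]
width: 0.999
finger_force: 0.0
```

```bash
python3 - <<'E'
from h import *
to([591.5,356,166],259.7)
ax,r,o=dialview('dial3'); print(ax)
E
```

```text
t 3.6 tcp [591.6 354.5 295.2] yaw -100.4 tilt [-0.5 -0.2] q6 -2.47 w 93.9 F [-0.4 -0.9  0.9] ff 0.0
shift [-0.0014  0.0003  0.1292]
turn -0.002
bar rect ((594.1531982421875, 356.1062316894531), (55.61680221557617, 11.881983757019043), 79.7485122680664)
[594.15319824 356.10623169]
```

Request:
{"method": "step_arm", "body": {
  "deltas": [
    [[-0.0016,-0.0006,0.016],[0,0,0],1],
    [[0,0,0.016],[0,0,0],1],
    [[0,0,0.016],[0,0,0],1],
    [[0,0,0.016],[0,0,0],1],
    [[0,0,0.016],[0,0,0],1],
    [[0,0,0.016],[0,0,0],1],
    [[0,0,0.016],[0,0,0],1],
    [[0,0,0.016],[0,0,0],1],
    [[0,0,0],[0,0,0],-1],
    [[0,0,0],[0,0,0],-1],
    [[0,0,0],[0,0,0],-1],
    [[0,0,0],[0,0,0],-1],
    [[0,0,0],[0,0,0],-1],
    [[0,0,0],[0,0,0],-1],
    [[0,0,0],[0,0,0],-1],
    [[0,0,0],[0,0,0],-1],
    [[0,0,0],[0,0,0],-1],
    [[0,0,0],[0,0,0],-1]
  ],
  "squeeze": 15
}}

```text
clock: 5.13
eef_pos: [593.0, 355.7, 167.5]
ee_rot: [[-0.179, -0.984, 0.0], [-0.984, 0.179, 0.0], [-0.0, -0.0, -1.0]]
contact_force: [-0.4, -0.7, 0.2]
width: 0.329
finger_force: 0.0
```

Request:
{"method": "step_arm", "body": {
  "deltas": [
    [[0,0,0],[0,0,0],-1],
    [[0,0,0],[0,0,0],-1],
    [[0,0,0],[0,0,0],-1],
    [[0,0,0],[0,0,0],-1],
    [[0,0,0],[0,0,0],-1],
    [[0,0,0],[0,0,0],-1],
    [[0,0,0],[0,0,0],-1],
    [[0,0,0],[0,0,0],-1]
  ]
}}

```text
clock: 5.8
eef_pos: [592.7, 355.8, 167.5]
ee_rot: [[-0.178, -0.984, -0.001], [-0.984, 0.178, -0.0], [0.0, 0.001, -1.0]]
contact_force: [-6.1, -0.3, 1.9]
width: 0.137
finger_force: 15.0
```

Request:
{"method": "step_arm", "body": {
  "deltas": [
    [[0,0,0],[0,0,0.08],-1],
    [[0,0,0],[0,0,0.08],-1],
    [[0,0,0],[0,0,0.08],-1],
    [[0,0,0],[0,0,0.08],-1],
    [[0,0,0],[0,0,0.08],-1],
    [[0,0,0],[0,0,0.08],-1],
    [[0,0,0],[0,0,0.08],-1],
    [[0,0,0],[0,0,0.08],-1],
    [[0,0,0],[0,0,0.08],-1],
    [[0,0,0],[0,0,0.08],-1],
    [[0,0,0],[0,0,0.08],-1],
    [[0,0,0],[0,0,0.08],-1],
    [[0,0,0],[0,0,0.08],-1],
    [[0,0,0],[0,0,0.08],-1],
    [[0,0,0],[0,0,0.08],-1],
    [[0,0,0],[0,0,0.08],-1],
    [[0,0,0],[0,0,0.08],-1],
    [[0,0,0],[0,0,0.08],-1],
    [[0,0,0],[0,0,0.08],-1],
    [[0,0,0],[0,0,0.08],-1]
  ]
}}

```text
clock: 7.47
eef_pos: [591.6, 357.5, 167.4]
ee_rot: [[-0.978, 0.21, -0.002], [0.21, 0.978, 0.002], [0.003, 0.002, -1.0]]
contact_force: [-11.5, 9.2, 2.1]
width: 0.137
finger_force: 15.0
```

Request:
{"method": "step_arm", "body": {
  "deltas": [
    [[0,0,0],[0,0,0.08],-1],
    [[0,0,0],[0,0,0.08],-1],
    [[0,0,0],[0,0,0.08],-1],
    [[0,0,0],[0,0,0.08],-1],
    [[0,0,0],[0,0,0.08],-1],
    [[0,0,0],[0,0,0.08],-1],
    [[0,0,0],[0,0,0.08],-1],
    [[0,0,0],[0,0,0.08],-1],
    [[0,0,0],[0,0,0.08],-1],
    [[0,0,0],[0,0,0.08],-1],
    [[0,0,0],[0,0,0.08],-1],
    [[0,0,0],[0,0,0.08],-1],
    [[0,0,0],[0,0,0.08],-1],
    [[0,0,0],[0,0,0.08],-1],
    [[0,0,0],[0,0,0.08],-1],
    [[0,0,0],[0,0,0.08],-1],
    [[0,0,0],[0,0,0.08],-1],
    [[0,0,0],[0,0,0.08],-1],
    [[0,0,0],[0,0,0.08],-1]
  ]
}}

```text
clock: 9.05
eef_pos: [593.1, 358.5, 167.5]
ee_rot: [[0.16, 0.987, 0.002], [0.987, -0.16, 0.005], [0.005, 0.001, -1.0]]
contact_force: [4.0, 18.9, -4.7]
width: 0.138
finger_force: 15.0
```

```bash
python3 - <<'E'
from h import *
to(None,69.6); print(ctrl.sense()['torque'])
E
```

```text
t 9.1 tcp [593.1 358.5 167.5] yaw 80.8 tilt [2.2 5. ] q6 0.65 w 13.0 F [ 4.  18.9 -4.7] ff 15.0
turn 0.196
[ 3.27078504 -0.59162744  0.0525782 ]
```

Request:
{"method": "step_arm", "body": {
  "deltas": [
    [[0.001,0,0],[0,0,0.025],-1],
    [[0.0005,0,0],[0,0,0.025],-1],
    [[0,0,0],[0,0,0.025],-1],
    [[0,0,0],[0,0,0.025],-1],
    [[0,0,0],[0,0,0.025],-1],
    [[0,0,0],[0,0,0.025],-1],
    [[0,0,0],[0,0,0.025],-1],
    [[0,0,0],[0,0,0.025],-1],
    [[0,0,0],[0,0,0.015],-1],
    [[0,0,0],[0,0,0],-1],
    [[0,0,0],[0,0,0],-1]
  ]
}}

```text
clock: 9.97
eef_pos: [593.4, 358.6, 167.5]
ee_rot: [[0.364, 0.932, 0.001], [0.932, -0.364, 0.003], [0.003, 0.0, -1.0]]
contact_force: [0.9, 9.0, -1.6]
width: 0.137
finger_force: 15.0
```

```bash
python3 - <<'E'
from h import *
to(None,69.6); print(ctrl.sense()['torque'])
E
```

```text
t 10.0 tcp [593.4 358.6 167.5] yaw 68.7 tilt [1.4 2.5] q6 0.86 w 12.9 F [ 0.9  9.  -1.6] ff 15.0
turn -0.016
[ 1.63687225 -0.13743231  0.23568674]
```

Request:
{"method": "step_arm", "body": {
  "deltas": [
    [[0,0,0],[0,0,0.02],-1],
    [[0,0,0],[0,0,0.02],-1],
    [[0,0,0],[0,0,0],-1],
    [[0,0,0],[0,0,0],-1],
    [[0,0,0],[0,0,0],-1],
    [[0,0,0],[0,0,0],-1]
  ]
}}

```text
clock: 10.47
eef_pos: [593.4, 358.4, 167.5]
ee_rot: [[0.4, 0.916, 0.001], [0.916, -0.4, 0.002], [0.002, 0.0, -1.0]]
contact_force: [-0.1, 7.6, -1.7]
width: 0.141
finger_force: 15.2
```

```bash
python3 - <<'E'
from h import *
to(None,69.6); print(ctrl.sense()['torque'])
E
```

```text
t 10.5 tcp [593.4 358.4 167.5] yaw 66.4 tilt [1.2 2.1] q6 0.9 w 13.2 F [-0.1  7.6 -1.7] ff 15.2
turn -0.056
[ 1.36619964 -0.03962522  0.35331967]
```

Request:
{"method": "step_arm", "body": {
  "deltas": [
    [[0,0,0],[0,0,-0.09],-1],
    [[0,0,0],[0,0,-0.09],-1],
    [[0,0,0],[0,0,-0.09],-1],
    [[0,0,0],[0,0,-0.09],-1],
    [[0,0,0],[0,0,-0.09],-1],
    [[0,0,0],[0,0,-0.09],-1],
    [[0,0,0],[0,0,-0.09],-1],
    [[0,0,0],[0,0,-0.09],-1],
    [[0,0,0],[0,0,-0.09],-1],
    [[0,0,0],[0,0,-0.09],-1],
    [[0,0,0],[0,0,-0.09],-1],
    [[0,0,0],[0,0,-0.09],-1],
    [[0,0,0],[0,0,-0.09],-1],
    [[0,0,0],[0,0,-0.09],-1],
    [[0,0,0],[0,0,-0.09],-1],
    [[0,0,0],[0,0,-0.09],-1],
    [[0,0,0],[0,0,-0.09],-1],
    [[0,0,0],[0,0,-0.09],-1],
    [[0,0,0],[0,0,-0.09],-1],
    [[0,0,0],[0,0,-0.09],-1]
  ]
}}

```text
clock: 12.13
eef_pos: [591.9, 357.5, 167.4]
ee_rot: [[-0.984, 0.178, -0.003], [0.178, 0.984, -0.0], [0.003, -0.001, -1.0]]
contact_force: [-14.1, -1.4, 4.5]
width: 0.135
finger_force: 15.0
```

Request:
{"method": "step_arm", "body": {
  "deltas": [
    [[0,0,0],[0,0,-0.02],-1],
    [[0,0,0],[0,0,0],-1],
    [[0,0,0],[0,0,0],-1],
    [[0,0,0],[0,0,0],-1]
  ]
}}

```text
clock: 12.47
eef_pos: [591.9, 357.5, 167.4]
ee_rot: [[-0.987, 0.162, -0.003], [0.162, 0.987, -0.0], [0.003, -0.001, -1.0]]
contact_force: [-12.6, -0.4, 3.6]
width: 0.137
finger_force: 15.0
```

```bash
python3 - <<'E'
from h import *
to(None,169.6); print(ctrl.sense()['torque'])
E
```

```text
t 12.5 tcp [591.9 357.5 167.4] yaw 170.7 tilt [-2.9 -0.3] q6 -0.92 w 12.9 F [-12.6  -0.4   3.6] ff 15.0
turn 0.019
[-0.10451382  2.43538111  0.06978145]
```

Request:
{"method": "step_arm", "body": {
  "deltas": [
    [[0,0,0],[0,0,0],0],
    [[0,0,0],[0,0,0],0],
    [[0,0,0],[0,0,0],0],
    [[0,0,0],[0,0,0],0],
    [[0,0,0],[0,0,0],0],
    [[0,0,0],[0,0,0],0],
    [[0,0,0],[0,0,0],0],
    [[0,0,0],[0,0,0],0],
    [[0,0,-0.016],[0,0,0],1],
    [[0,0,-0.016],[0,0,0],1],
    [[0,0,-0.016],[0,0,0],1],
    [[0,0,-0.016],[0,0,0],1],
    [[0,0,-0.016],[0,0,0],1],
    [[0,0,-0.016],[0,0,0],1],
    [[0,0,-0.016],[0,0,0],1],
    [[0,0,-0.016],[0,0,0],1],
    [[0,0,0],[0,0,0],1],
    [[0,0,0],[0,0,0],1]
  ]
}}

```text
clock: 13.97
eef_pos: [593.4, 357.2, 295.6]
ee_rot: [[-0.987, 0.163, 0.001], [0.163, 0.987, 0.001], [-0.001, 0.001, -1.0]]
contact_force: [0.4, -0.5, -1.5]
width: 0.997
finger_force: 0.0
```

```bash
python3 - <<'E'
from h import *
to([620,-98,300],90)
ax,r,o=dialview('dial4')
im=cv2.imread('pics/dial4.png')
cv2.imwrite('pics/dial4_both.png',np.hstack([cv2.resize(o[150],(400,400)),cv2.resize(o[188],(400,400))]))
P=None
# drawer now from top view
cm,im,d=snap('top','top2.png'); P=cloud(cm,d)
n,l,st,ce=cv2.connectedComponentsWithStats(((P[...,2]>30)&(P[...,2]<60)&(P[...,1]<0)&(P[...,1]>-180)&(P[...,0]>530)&(P[...,0]<720)).astype(np.uint8))
for i in range(1,n):
    if st[i,4]>30: v,u=np.nonzero(l==i); W=plane(cm,np.c_[u,v],50); print(ce[i],cv2.minAreaRect(W[:,:2].astype(np.float32)))
E
```

```text
t 14.0 tcp [593.4 357.2 295.6] yaw 170.6 tilt [1.  0.5] q6 -0.92 w 93.7 F [ 0.4 -0.5 -1.5] ff 0.0
shift [-0.1005 -0.4448 -0.0046]
turn 1.407
bar rect ((592.8695068359375, 356.8656921386719), (11.871648788452148, 55.467247009277344), 80.85150146484375)
[322.3640553  181.96313364] ((616.9165649414062, -97.19436645507812), (82.77860260009766, 113.38179779052734), 89.60981750488281)
```

View pics/dial4_both.png

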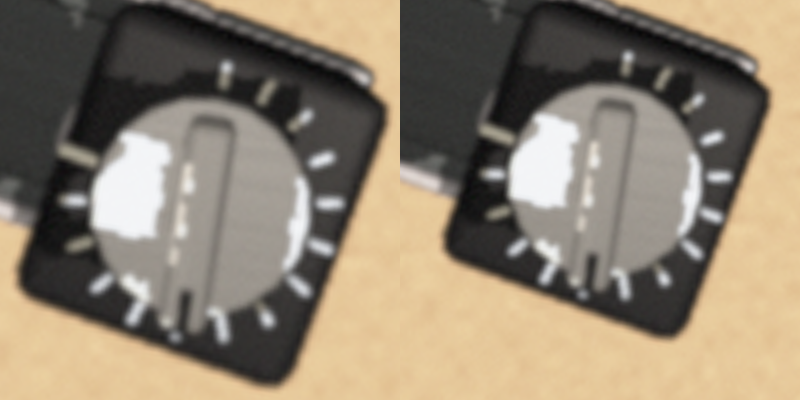

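The pointer is on the fifth mark: it sits at (183,300) against the mark at (176,335), reading 350.9°, about 100° from the stop. The drawer comes next, so I move above it for a close look.

Request:
{"method": "step_arm", "body": {
  "deltas": [
    [[-0.0045,-0.0248,0.0044],[0,0,0],1],
    [[-0.0045,-0.0248,0.0044],[0,0,0],1],
    [[-0.0045,-0.0248,0.0044],[0,0,0],1],
    [[-0.0045,-0.0248,0.0044],[0,0,0],1],
    [[-0.0045,-0.0248,0.0044],[0,0,0],1],
    [[-0.0045,-0.0248,0.0044],[0,0,0],1],
    [[-0.0045,-0.0248,0.0044],[0,0,0],1],
    [[-0.0045,-0.0248,0.0044],[0,0,0],1],
    [[-0.0045,-0.0248,0.0044],[0,0,0],1],
    [[-0.0045,-0.0248,0.0044],[0,0,0],1],
    [[-0.0045,-0.0248,0.0044],[0,0,0],1],
    [[-0.0045,-0.0248,0.0044],[0,0,0],1],
    [[-0.0045,-0.0248,0.0044],[0,0,0],1],
    [[-0.0045,-0.0248,0.0044],[0,0,0],1],
    [[-0.0045,-0.0248,0.0044],[0,0,0],1],
    [[-0.0045,-0.0248,0.0044],[0,0,0],1],
    [[-0.0045,-0.0248,0.0044],[0,0,0],1],
    [[-0.0045,-0.0248,0.0044],[0,0,0],1],
    [[0,0,0],[0,0,-0.082],1],
    [[0,0,0],[0,0,-0.082],1]
  ]
}}

```text
clock: 15.73
eef_pos: [599.6, -97.8, 214.4]
ee_rot: [[-1.0, -0.002, -0.003], [-0.002, 1.0, 0.001], [0.003, 0.001, -1.0]]
contact_force: [-0.6, 0.8, 0.2]
width: 1.0
finger_force: 0.0
```

```bash
python3 - <<'E'
from h import *
to()
cm,im,d=snap('wrist','drw1.png'); P=cloud(cm,d)
m=(P[...,2]>28)&(P[...,2]<64)&(P[...,1]<0)&(P[...,1]>-190)&(P[...,0]>520)&(P[...,0]<720)
Q=P[m]; 
def rect(k,n):
    q=Q[k]; print(n,len(q),cv2.minAreaRect(q[:,:2].astype(np.float32)),np.median(q[:,2]).round(1))
rect(Q[:,2]>51,'panel'); rect((Q[:,2]>36)&(Q[:,2]<49),'tray+tongue')
q=Q[(Q[:,2]>36)&(Q[:,2]<47)&(Q[:,0]<580)]; print('tongue',len(q),q.min(0),q.max(0),q.mean(0))
cv2.imwrite('pics/drw1b.png',cv2.resize(im,(800,600)))
E
```

```text
t 15.7 tcp [599.6 -97.8 214.4] yaw -179.9 tilt [-2.5  0.5] q6 -1.79 w 94.0 F [-0.6  0.8  0.2] ff 0.0
panel 304 ((591.3604125976562, -97.08757019042969), (78.19039154052734, 6.239738941192627), 88.4498291015625) 53.6
tray+tongue 770 ((620.3280029296875, -97.67203521728516), (78.3388671875, 115.42223358154297), 89.5419921875) 41.7
tongue 147 [ 562.59372154 -104.19294179   36.796084  ] [579.95596118 -90.13664513  43.51361759] [570.99904303 -96.97015173  40.87661961]
```

View pics/drw1b.png

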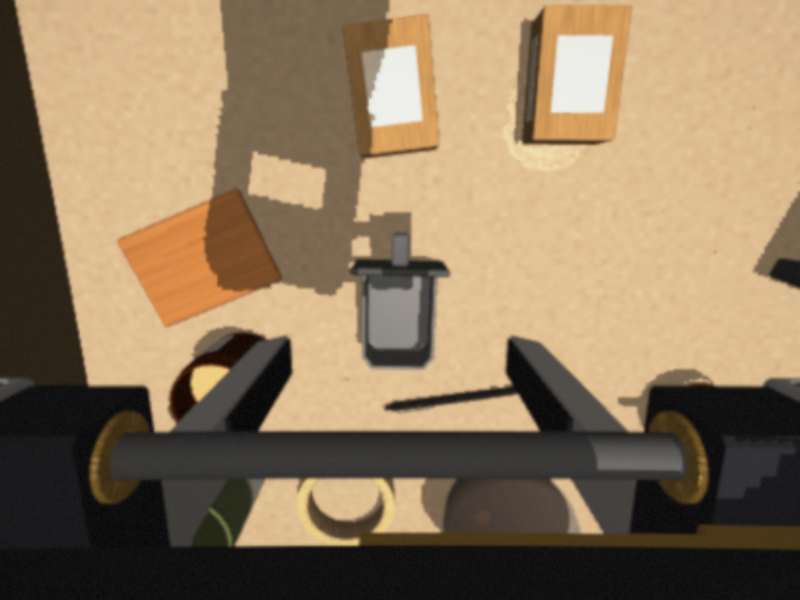

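The wrist view shows the drawer at (400,310) and its tongue at (401,248). The board is at (200,257), and the two cartons at (390,85) and (580,75). Next I grip the tongue.

Request:
{"method": "step_arm", "body": {
  "deltas": [
    [[0.0123,0.0008,0],[0,0,0],0],
    [[0.0123,0,0],[0,0,0],0],
    [[0,0,0.0168],[0,0,0],0],
    [[0,0,0.0168],[0,0,0],0],
    [[0,0,0.0168],[0,0,0],0],
    [[0,0,0.0168],[0,0,0],0],
    [[0,0,0.0168],[0,0,0],0],
    [[0,0,0.0168],[0,0,0],0],
    [[0,0,0.0168],[0,0,0],0],
    [[0,0,0.0168],[0,0,0],0],
    [[0,0,0.0168],[0,0,0],0],
    [[0,0,0.0168],[0,0,0],0],
    [[0,0,0.0168],[0,0,0],0],
    [[0,0,0.0168],[0,0,0],0],
    [[0,0,0],[0,0,0],-1],
    [[0,0,0],[0,0,0],-1],
    [[0,0,0],[0,0,0],-1],
    [[0,0,0],[0,0,0],-1],
    [[0,0,0],[0,0,0],-1],
    [[0,0,0],[0,0,0],-1]
  ],
  "squeeze": 40
}}

```text
clock: 17.45
eef_pos: [576.2, -95.8, 15.5]
ee_rot: [[-1.0, -0.0, 0.001], [-0.0, 1.0, -0.0], [-0.001, -0.0, -1.0]]
contact_force: [-1.3, 0.1, 3.4]
width: 0.146
finger_force: 39.9
```

Request:
{"method": "step_arm", "body": {
  "deltas": [
    [[0,0,0],[0,0,0],-1],
    [[0,0,0],[0,0,0],-1],
    [[0,0,0],[0,0,0],-1],
    [[0,0,0],[0,0,0],-1],
    [[0,0,0],[0,0,0],-1],
    [[0,0,0],[0,0,0],-1]
  ]
}}

```text
clock: 17.95
eef_pos: [576.2, -95.8, 15.5]
ee_rot: [[-1.0, -0.0, 0.001], [-0.0, 1.0, -0.0], [-0.001, -0.0, -1.0]]
contact_force: [-1.2, -0.4, 6.4]
width: 0.144
finger_force: 39.9
```

Request:
{"method": "step_arm", "body": {
  "deltas": [
    [[0,0,-0.002],[0,0,0],-1],
    [[0,0.0125,0],[0,0,0],-1],
    [[0,0.0125,0],[0,0,0],-1],
    [[0,0.0125,0],[0,0,0],-1],
    [[0,0.0125,0],[0,0,0],-1],
    [[0,0.0125,0],[0,0,0],-1],
    [[0,0.0125,0],[0,0,0],-1],
    [[0,0.0125,0],[0,0,0],-1],
    [[0,0.0125,0],[0,0,0],-1],
    [[0,0.0125,0],[0,0,0],-1],
    [[0,0.0125,0],[0,0,0],-1],
    [[0,0.0125,0],[0,0,0],-1],
    [[0,0.0125,0],[0,0,0],-1],
    [[0,0.0125,0],[0,0,0],-1],
    [[0,0.0125,0],[0,0,0],-1],
    [[0,0.0125,0],[0,0,0],-1],
    [[0,0.0125,0],[0,0,0],-1],
    [[0,0.0125,0],[0,0,0],-1],
    [[0,0.0125,0],[0,0,0],-1]
  ]
}}

```text
clock: 19.53
eef_pos: [575.7, 130.6, 16.6]
ee_rot: [[-1.0, -0.0, -0.0], [-0.0, 1.0, -0.0], [0.0, -0.0, -1.0]]
contact_force: [-0.8, 0.9, -2.7]
width: 0.148
finger_force: 39.9
```

Request:
{"method": "step_arm", "body": {
  "deltas": [
    [[0,0,0],[0,0,-0.068],-1],
    [[0,0,0],[0,0,-0.068],-1],
    [[0,0,0],[0,0,-0.068],-1],
    [[0,0,0],[0,0,-0.068],-1],
    [[0,0,0],[0,0,-0.068],-1],
    [[0,0,0],[0,0,-0.068],-1],
    [[0,0,0],[0,0,-0.068],-1],
    [[0,0,0],[0,0,-0.068],-1],
    [[0,0,0],[0,0,-0.068],-1],
    [[0,0,0],[0,0,-0.068],-1],
    [[0,0,0],[0,0,-0.068],-1],
    [[0,0,0],[0,0,-0.068],-1],
    [[0,0,0],[0,0,-0.068],-1],
    [[0,0,0],[0,0,-0.068],-1],
    [[0,0,0],[0,0,-0.068],-1],
    [[0,0,0],[0,0,-0.068],-1],
    [[0,0,0],[0,0,-0.068],-1],
    [[0,0,0],[0,0,-0.059],-1]
  ]
}}

```text
clock: 21.03
eef_pos: [573.6, 139.7, 16.6]
ee_rot: [[-0.372, -0.928, 0.006], [-0.928, 0.372, -0.028], [0.024, -0.016, -1.0]]
contact_force: [-5.1, -119.4, 26.9]
width: 0.146
finger_force: 79.6
```

```bash
python3 - <<'E'
from h import *
to([510,135,14],249.6)
E
```

```text
t 21.0 tcp [573.6 139.7  16.6] yaw -111.9 tilt [  5.5 -28. ] q6 -2.55 w 13.7 F [  -5.1 -119.4   26.9] ff 79.6
shift [0.028  0.0573 0.0023]
turn -0.026
```

The drawer's rear caught the deck corner: I should have moved along x before turning. I back off now.

Request:
{"method": "step_arm", "body": {
  "deltas": [
    [[0.01,0,0],[0,0,0.03],-1],
    [[0.01,0,0],[0,0,0.03],-1],
    [[0.01,0,0],[0,0,0.03],-1],
    [[0.01,0,0],[0,0,0.03],-1],
    [[0,0,0],[0,0,0],-1],
    [[0,0,0],[0,0,0],-1]
  ]
}}

```text
clock: 21.53
eef_pos: [556.5, 105.6, 17.2]
ee_rot: [[-0.478, -0.878, 0.005], [-0.878, 0.478, -0.024], [0.018, -0.016, -1.0]]
contact_force: [0.5, -0.7, -3.4]
width: 0.147
finger_force: 39.9
```

```bash
python3 - <<'E'
from h import *
to([516,148,14],247)
cm,im,d=snap('wrist','drw2.png'); cv2.imwrite('pics/drw2b.png',cv2.resize(im,(800,600)))
E
```

```text
t 21.5 tcp [556.5 105.6  17.2] yaw -118.6 tilt [  5.5 -24. ] q6 -2.49 w 13.8 F [ 0.5 -0.7 -3.4] ff 39.9
shift [-0.0179  0.0559  0.0019]
turn -0.098
```

View pics/drw2b.png

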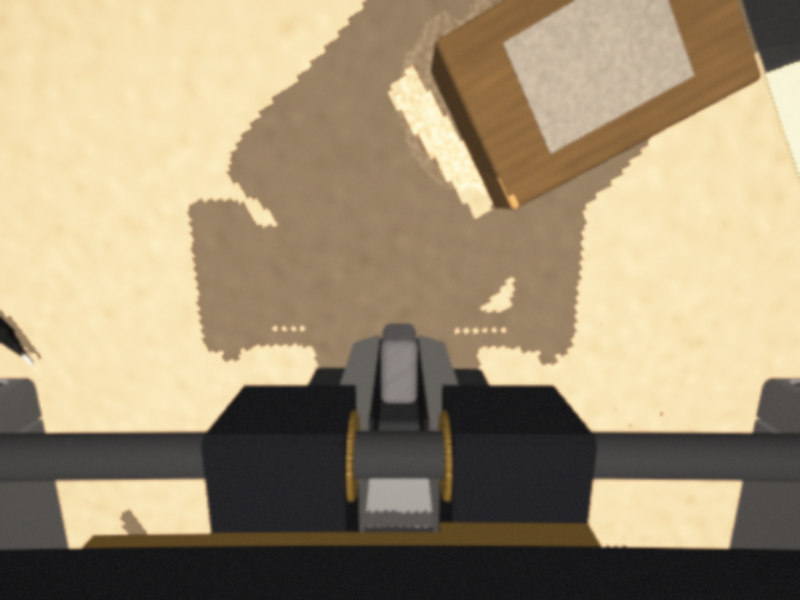

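I'd rather have the camera facing forward, which is also well away from the wrist limit. I release, turn the tool half round, look, and regrip.

Request:
{"method": "step_arm", "body": {
  "deltas": [
    [[0,0,0],[0,0,0],0],
    [[0,0,0],[0,0,0],0],
    [[0,0,0],[0,0,0],0],
    [[0,0,0],[0,0,0],0],
    [[0,0,0],[0,0,0],0],
    [[0,0,-0.005],[-0.0163,-0.0184,0],0],
    [[0,0,-0.016],[0,0,0],0],
    [[0,0,-0.016],[0,0,0],0],
    [[0,0,-0.016],[0,0,0],0],
    [[0,0,-0.016],[0,0,0],0],
    [[0,0,-0.016],[0,0,0],0],
    [[0,0,-0.016],[0,0,0],0],
    [[0,0,-0.016],[0,0,0],0],
    [[0,0,-0.016],[0,0,0],0],
    [[0,0,-0.016],[0,0,0],0],
    [[0,0,-0.016],[0,0,0],0],
    [[0,0,-0.016],[0,0,0.1],0],
    [[0,0,-0.016],[0,0,0.1],0],
    [[0,0,0],[0,0,0.12],0],
    [[0,0,0],[0,0,0.12],0]
  ]
}}

```text
clock: 23.25
eef_pos: [556.9, 106.2, 215.1]
ee_rot: [[-0.81, -0.587, 0.002], [-0.587, 0.81, -0.0], [-0.001, -0.001, -1.0]]
contact_force: [-0.5, 0.3, -0.6]
width: 0.498
finger_force: 0.0
```

Request:
{"method": "step_arm", "body": {
  "deltas": [
    [[0,0,0],[0,0,0.12],0],
    [[0,0,0],[0,0,0.12],0],
    [[0,0,0],[0,0,0.12],0],
    [[0,0,0],[0,0,0.12],0],
    [[0,0,0],[0,0,0.12],0],
    [[0,0,0],[0,0,0.12],0],
    [[0,0,0],[0,0,0.12],0],
    [[0,0,0],[0,0,0.12],0],
    [[0,0,0],[0,0,0.12],0],
    [[0,0,0],[0,0,0.12],0],
    [[0,0,0],[0,0,0.12],0],
    [[0,0,0],[0,0,0.12],0],
    [[0,0,0],[0,0,0.12],0],
    [[0,0,0],[0,0,0.12],0],
    [[0,0,0],[0,0,0.12],0],
    [[0,0,0],[0,0,0.12],0],
    [[0,0,0],[0,0,0.12],0],
    [[0,0,0],[0,0,0.12],0],
    [[0,0,0],[0,0,0.12],0],
    [[0,0,0],[0,0,0.12],0]
  ]
}}

```text
clock: 24.92
eef_pos: [556.6, 106.1, 214.1]
ee_rot: [[0.201, 0.98, -0.0], [0.98, -0.201, -0.0], [-0.0, -0.0, -1.0]]
contact_force: [-0.2, 0.3, 1.1]
width: 0.498
finger_force: 0.0
```

Request:
{"method": "step_arm", "body": {
  "deltas": [
    [[0,0,0],[0,0,0.1],0],
    [[0,0,0],[0,0,0.1],0],
    [[0,0,0],[0,0,0.1],0],
    [[0,0,0],[0,0,0],0]
  ]
}}

```text
clock: 25.25
eef_pos: [556.6, 106.1, 214.1]
ee_rot: [[0.48, 0.877, -0.0], [0.877, -0.48, -0.0], [-0.0, 0.0, -1.0]]
contact_force: [-0.2, -0.4, 0.5]
width: 0.5
finger_force: 0.0
```

```bash
cat >> h.py <<'E'
def drawer(cm,im,d,near,rad=130):
    P=cloud(cm,d); m=(np.hypot(P[...,0]-near[0],P[...,1]-near[1])<rad)&(P[...,2]>36)&(P[...,2]<62)
    n,l,st,ce=cv2.connectedComponentsWithStats(m.astype(np.uint8)); i=1+st[1:,4].argmax(); Q=P[l==i]
    r=cv2.minAreaRect(Q[Q[:,2]>51][:,:2].astype(np.float32)); print('panel',r); print('all',len(Q),cv2.minAreaRect(Q[:,:2].astype(np.float32)))
E
python3 - <<'E'
from h import *
to()
cm,im,d=snap('wrist','drw3.png'); drawer(cm,im,d,(585,160)); cv2.imwrite('pics/drw3b.png',cv2.resize(im,(800,600)))
cm,im,d=snap('top','top3.png'); P=cloud(cm,d)
E
```

```text
t 25.2 tcp [556.6 106.1 214.1] yaw 61.3 tilt [-0.1 -0.3] q6 0.63 w 47.0 F [-0.2 -0.4  0.5] ff 0.0
panel ((567.8681030273438, 276.1642761230469), (50.858726501464844, 94.9936752319336), 69.62215423583984)
all 3098 ((567.9935302734375, 276.5020751953125), (51.57940673828125, 94.9936752319336), 69.62215423583984)
```

View pics/drw3b.png

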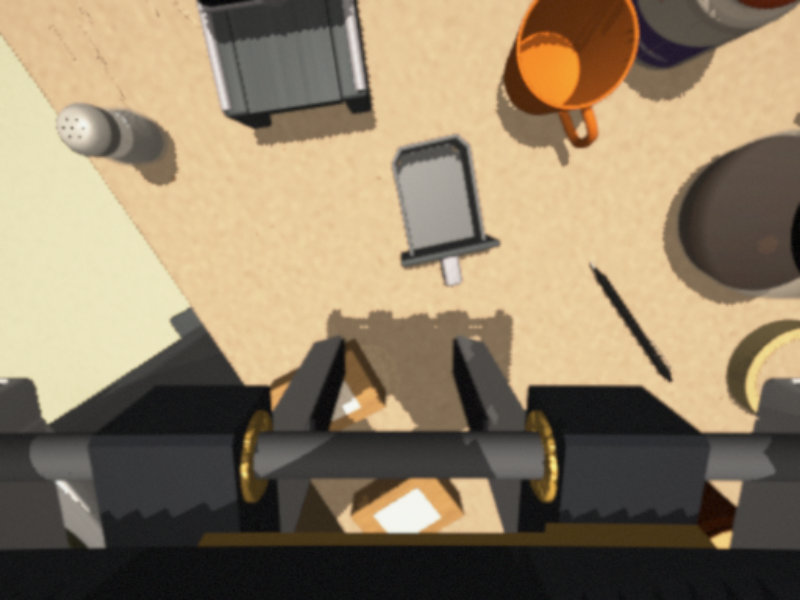

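The wrist view shows the drawer at (440,200) with its tongue at (452,270), knocked aside as the task warned. The bay mouth is at (300,115). Measuring both.

```bash
python3 - <<'E'
from h import *
z=np.load('pics/drw3.png.npz'); cm=(eyes.get_calibration('wrist'),z['R'],z['t']); im,d=z['im'],z['d']; P=cloud(cm,d)
s=512/800
q=plane(cm,np.array([[440,205]])*s,10)[0]; print(q)
drawer(cm,im,d,q[:2],75)
for n,p,h in [('panelL',(404,258),56),('panelR',(497,241),56),('tip',(453,283),43),('tongue root',(449,258),43)]: print(n,plane(cm,np.array([p])*s,h).round(1))
# deck front edge: points z 55..70 near mouth, lowest along bay axis
ux=np.array([np.cos(np.radians(69.6)),np.sin(np.radians(69.6))]); uy=np.array([-ux[1],ux[0]])
m=(P[...,2]>54)&(P[...,2]<70)&(np.hypot(P[...,0]-570,P[...,1]-280)<70); A=(P[m][:,:2]-[592.8,357])@ np.c_[ux,uy]
f=np.percentile(A[:,0],[0,1,3]); k=A[(A[:,0]<-85)]; print('deck front',f,'sides',np.percentile(k[:,1],[0,1,5,95,99,100]))
m=(P[...,2]>63.5)&(P[...,2]<70)&(np.hypot(P[...,0]-570,P[...,1]-280)<70); B=(P[m][:,:2]-[592.8,357])@ np.c_[ux,uy]; print('rails',np.median(B[B[:,1]>0],0),np.median(B[B[:,1]<0],0))
E
```

```text
[617.39524842 141.00315606  10.        ]
panel ((604.0593872070312, 107.56103515625), (6.12539005279541, 79.83916473388672), 73.52482604980469)
all 1144 ((612.5640869140625, 135.8898468017578), (116.20256805419922, 79.83768463134766), 73.2904281616211)
panelL [[571.  121.8  56. ]]
panelR [[640.2  98.8  56. ]]
tip [[595.6  82.6  43. ]]
tongue root [[602.2 102.5  43. ]]
deck front [-110.14375356 -109.48825749 -108.41168047] sides [-51.92650675 -51.05128828 -47.24372296  46.03742074  49.90875102
  51.79393698]
rails [-52.33618913  45.66072481] [-76.35165355 -47.83416584]
```

Request:
{"method": "step_arm", "body": {
  "deltas": [
    [[0.0028,0.0147,0],[0,0,-0.07],0],
    [[0.0028,0.0147,0],[0,0,-0.07],0],
    [[0.0018,0.0148,0],[0,0,-0.071],0],
    [[0,0,0],[0,0,0],0],
    [[0,0,0],[0,0,0],0]
  ]
}}

```text
clock: 25.77
eef_pos: [599.8, 94.4, 213.5]
ee_rot: [[0.282, 0.959, -0.001], [0.959, -0.282, -0.0], [-0.001, -0.001, -1.0]]
contact_force: [-0.5, 0.8, -0.4]
width: 0.503
finger_force: 0.0
```

```bash
python3 - <<'E'
from h import *
to([599.5,92.3,16],73.4)
cm,im,d=snap('wrist','drw4.png'); drawer(cm,im,d,(615,141),75)
E
```

```text
t 25.8 tcp [599.8  94.4 213.5] yaw 73.6 tilt [-1.  -0.3] q6 0.38 w 47.3 F [-0.5  0.8 -0.4] ff 0.0
shift [-0.002   0.0005  0.1975]
turn 0.004
panel ((603.6893310546875, 107.88755798339844), (5.412679195404053, 77.81535339355469), 73.82447052001953)
all 1122 ((612.08740234375, 136.183837890625), (115.94176483154297, 78.1187973022461), 73.75916290283203)
```

Consistent with the last reading. Descend and grip.

Request:
{"method": "step_arm", "body": {
  "deltas": [
    [[-0.002,0.0002,0],[0,0,0],0],
    [[0,0,0.018],[0,0,0],0],
    [[0,0,0.018],[0,0,0],0],
    [[0,0,0.018],[0,0,0],0],
    [[0,0,0.018],[0,0,0],0],
    [[0,0,0.018],[0,0,0],0],
    [[0,0,0.018],[0,0,0],0],
    [[0,0,0.018],[0,0,0],0],
    [[0,0,0.018],[0,0,0],0],
    [[0,0,0.018],[0,0,0],0],
    [[0,0,0.018],[0,0,0],0],
    [[0,0,0.0175],[0,0,0],0],
    [[0,0,0],[0,0,0],-1],
    [[0,0,0],[0,0,0],-1],
    [[0,0,0],[0,0,0],-1],
    [[0,0,0],[0,0,0],-1],
    [[0,0,0],[0,0,0],-1],
    [[0,0,0],[0,0,0],-1],
    [[0,0,0],[0,0,0],-1],
    [[0,0,0],[0,0,0],-1]
  ],
  "squeeze": 40
}}

```text
clock: 27.48
eef_pos: [599.8, 92.5, 17.5]
ee_rot: [[0.282, 0.96, 0.001], [0.96, -0.282, -0.0], [0.0, 0.001, -1.0]]
contact_force: [-1.7, 0.4, 7.1]
width: 0.144
finger_force: 40.0
```

```bash
python3 - <<'E'
from h import *
# home pose of TCP: 18.3 before mouth; pre-insertion 122 before (rear 20 mm out)
a=np.radians(69.6); u=np.array([np.cos(a),np.sin(a)]); m=np.array([554.5,253.9])
for k in (122,18.3): print(k,(m-k*u).round(1))
to([*(m-122*u),17],69.6)
E
```

```text
122 [512.  139.6]
18.3 [548.1 236.7]
t 27.5 tcp [599.8  92.5  17.5] yaw 73.6 tilt [ 0.8 -0.2] q6 0.38 w 13.5 F [-1.7  0.4  7.1] ff 40.0
shift [ 0.0204 -0.0975  0.0004]
turn 0.07
```

Request:
{"method": "step_arm", "body": {
  "deltas": [
    [[0,-0.0082,0],[0,0,0],-1],
    [[0,-0.0082,0],[0,0,0],-1],
    [[0,-0.0082,0],[0,0,0],-1],
    [[0,-0.0082,0],[0,0,0],-1],
    [[0,-0.0082,0],[0,0,0],-1],
    [[0,-0.0082,0],[0,0,0],-1],
    [[0,-0.0082,0],[0,0,0],-1],
    [[0,-0.0082,0],[0,0,0],-1],
    [[0,-0.0082,0],[0,0,0],-1],
    [[0,-0.0082,0],[0,0,0],-1],
    [[0,-0.0082,0],[0,0,0],-1],
    [[0,-0.0082,0],[0,0,0],-1],
    [[0,0,0],[0,0,0.035],-1],
    [[0,0,0],[0,0,0.035],-1],
    [[0,0,0],[0,0,0],-1],
    [[0,0,0],[0,0,0],-1]
  ]
}}

```text
clock: 28.82
eef_pos: [504.6, 120.7, 17.4]
ee_rot: [[0.348, 0.937, 0.0], [0.937, -0.348, 0.0], [0.0, -0.0, -1.0]]
contact_force: [-5.0, 1.6, 11.9]
width: 0.146
finger_force: 40.0
```

```bash
python3 - <<'E'
from h import *
a=np.radians(69.6); u=np.array([np.cos(a),np.sin(a)]); m=np.array([554.5,253.9])
to([*(m-122*u),17],69.6)
cm,im,d=snap('wrist','drw5.png'); P=cloud(cm,d)
cv2.imwrite('pics/drw5b.png',cv2.resize(im,(800,600)))
uy=np.array([-u[1],u[0]]); A=(P[...,:2]-m)@np.c_[u,uy]
t=(P[...,2]>36)&(P[...,2]<50)&(A[...,0]<-5)&(A[...,0]>-100)&(abs(A[...,1])<45); Q=A[t]; print(len(Q),'rear',Q[:,0].max()); 
for lo in (-90,-75,-60,-50): k=Q[(Q[:,0]>lo)&(Q[:,0]<lo+12)]; print(lo,np.percentile(k[:,1],[2,98]).round(1) if len(k)>10 else None)
E
```

```text
t 28.8 tcp [504.6 120.7  17.4] yaw 69.6 tilt [0.  0.2] q6 0.52 w 13.7 F [-5.   1.6 11.9] ff 40.0
shift [0.0203 0.0003 0.0004]
turn 0.0
2486 rear -39.020213829342566
-90 [-30.5  30.9]
-75 [-30.9  30.9]
-60 [-30.8  30.8]
-50 [-28.1  28.1]
```

View pics/drw5b.png

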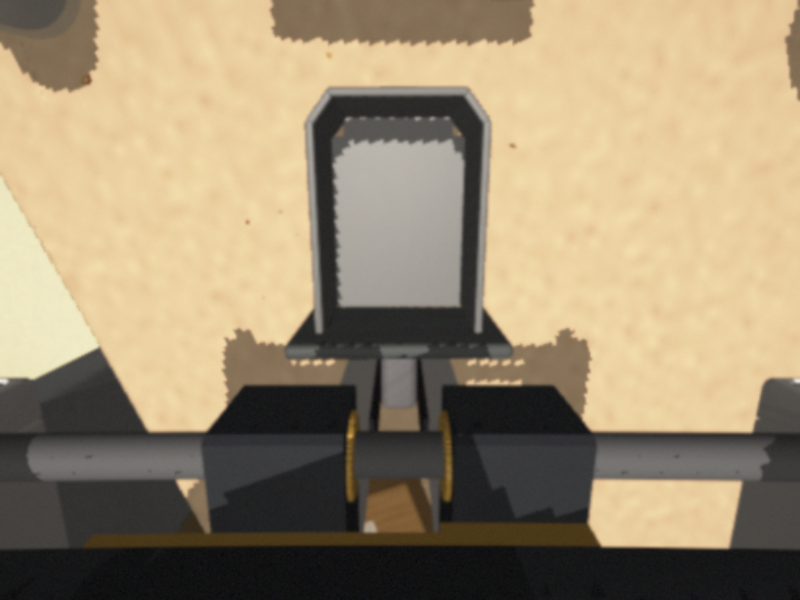

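The drawer is held straight at (400,210) and lies symmetric (±30.9 mm) about the bay axis. Sliding it in.

Request:
{"method": "step_arm", "body": {
  "deltas": [
    [[0.008,0,0],[0,0,0],-1],
    [[0.008,0,0],[0,0,0],-1],
    [[0.008,0,0],[0,0,0],-1],
    [[0.008,0,0],[0,0,0],-1],
    [[0.008,0,0],[0,0,0],-1],
    [[0.006,0,0],[0,0,0],-1],
    [[0.006,0,0],[0,0,0],-1],
    [[0.006,0,0],[0,0,0],-1]
  ]
}}

```text
clock: 29.53
eef_pos: [525.3, 174.4, 17.5]
ee_rot: [[0.348, 0.937, 0.001], [0.937, -0.348, -0.001], [-0.001, 0.001, -1.0]]
contact_force: [-1.9, -6.8, 12.1]
width: 0.145
finger_force: 40.0
```

Request:
{"method": "step_arm", "body": {
  "deltas": [
    [[0.006,0,0],[0,0,0],-1],
    [[0.006,0,0],[0,0,0],-1],
    [[0.006,0,0],[0,0,0],-1],
    [[0.006,0,0],[0,0,0],-1],
    [[0.006,0,0],[0,0,0],-1],
    [[0.006,0,0],[0,0,0],-1],
    [[0.006,0,0],[0,0,0],-1],
    [[0.006,0,0],[0,0,0],-1]
  ]
}}

```text
clock: 30.2
eef_pos: [542.0, 219.3, 17.5]
ee_rot: [[0.348, 0.937, 0.0], [0.937, -0.348, -0.001], [-0.001, 0.001, -1.0]]
contact_force: [-2.6, -6.8, 12.2]
width: 0.147
finger_force: 40.0
```

```bash
python3 - <<'E'
from h import *
a=np.radians(69.6); u=np.array([np.cos(a),np.sin(a)]); m=np.array([554.5,253.9])
to([*(m-18.7*u),17],69.6)
E
```

```text
t 30.2 tcp [542.  219.3  17.5] yaw 69.6 tilt [ 0.4 -1. ] q6 0.68 w 13.8 F [-2.6 -6.8 12.2] ff 40.0
shift [ 0.0181 -0.0003  0.0005]
turn 0.0
```

Request:
{"method": "step_arm", "body": {
  "deltas": [
    [[0.004,0,0],[0,0,0],-1],
    [[0.004,0,0],[0,0,0],-1],
    [[0.004,0,0],[0,0,0],-1],
    [[0.003,0,0],[0,0,0],-1],
    [[0.002,0,0],[0,0,0],-1],
    [[0.0015,0,0],[0,0,0],-1],
    [[0,0,0],[0,0,0],-1]
  ]
}}

```text
clock: 30.78
eef_pos: [548.2, 236.6, 17.5]
ee_rot: [[0.348, 0.937, 0.0], [0.937, -0.348, -0.001], [-0.001, 0.0, -1.0]]
contact_force: [-2.8, -5.8, 11.5]
width: 0.149
finger_force: 40.0
```

Request:
{"method": "step_arm", "body": {
  "deltas": [
    [[0.001,0,0],[0,0,0],-1],
    [[0.001,0,0],[0,0,0],-1],
    [[0,0,0],[0,0,0],-1]
  ]
}}

```text
clock: 31.03
eef_pos: [548.3, 236.9, 17.4]
ee_rot: [[0.348, 0.937, -0.002], [0.937, -0.348, -0.003], [-0.004, -0.001, -1.0]]
contact_force: [-8.9, -17.0, 18.8]
width: 0.14
finger_force: 40.0
```

The force rise shows the panel seated on the deck. Release, rise and check.

Request:
{"method": "step_arm", "body": {
  "deltas": [
    [[0,0,0],[0,0,0],0],
    [[0,0,0],[0,0,0],0],
    [[0,0,0],[0,0,0],0],
    [[0,0,0],[0,0,0],0],
    [[0,0,0],[0,0,0],0],
    [[0,0,-0.01],[0,0,0],0],
    [[-0.002,0,-0.016],[0,0,0],0],
    [[-0.002,0,-0.016],[0,0,0],0],
    [[-0.004,0,-0.016],[0,0,0],0],
    [[-0.008,0,-0.016],[0,0,0],0],
    [[-0.008,0,-0.016],[0,0,0],0],
    [[-0.008,0,-0.016],[0,0,0],0],
    [[-0.008,0,-0.016],[0,0,0],0],
    [[-0.008,0,-0.016],[0,0,0],0],
    [[-0.008,0,-0.016],[0,0,0],0],
    [[-0.008,0,-0.016],[0,0,0],0],
    [[-0.008,0,-0.016],[0,0,0],0],
    [[0,0,-0.016],[0,0,0],0],
    [[0,0,0],[0,0,0],0]
  ]
}}

```text
clock: 32.62
eef_pos: [524.9, 171.4, 222.4]
ee_rot: [[0.349, 0.937, 0.005], [0.937, -0.349, 0.001], [0.003, 0.004, -1.0]]
contact_force: [0.6, 0.5, -0.4]
width: 0.502
finger_force: 0.0
```

```bash
python3 - <<'E'
from h import *
to([445,40,200],0)
cm,im,d=snap('wrist','drw6.png'); P=cloud(cm,d); cv2.imwrite('pics/drw6b.png',cv2.resize(im,(800,600)))
a=np.radians(69.6); u=np.array([np.cos(a),np.sin(a)]); m=np.array([554.5,253.9]); uy=np.array([-u[1],u[0]]); A=(P[...,:2]-m)@np.c_[u,uy]
t=(P[...,2]>49)&(P[...,2]<58)&(A[...,0]<4)&(A[...,0]>-25)&(abs(A[...,1])<45); print('panel x',np.percentile(A[t][:,0],[1,50,99]),np.percentile(A[t][:,1],[1,99]))
print(cv2.minAreaRect(A[t].astype(np.float32)))
E
```

```text
t 32.6 tcp [524.9 171.4 222.4] yaw 69.6 tilt [5.  1.1] q6 0.61 w 47.2 F [ 0.6  0.5 -0.4] ff 0.0
shift [-0.151  -0.0292  0.0218]
turn 1.215
panel x [-6.27232163 -2.9747692   0.52576857] [-39.83582206  38.3517337 ]
((-1.1753227710723877, -0.15649032592773438), (85.08990478515625, 9.946013450622559), 89.7075424194336)
```

View pics/drw6b.png

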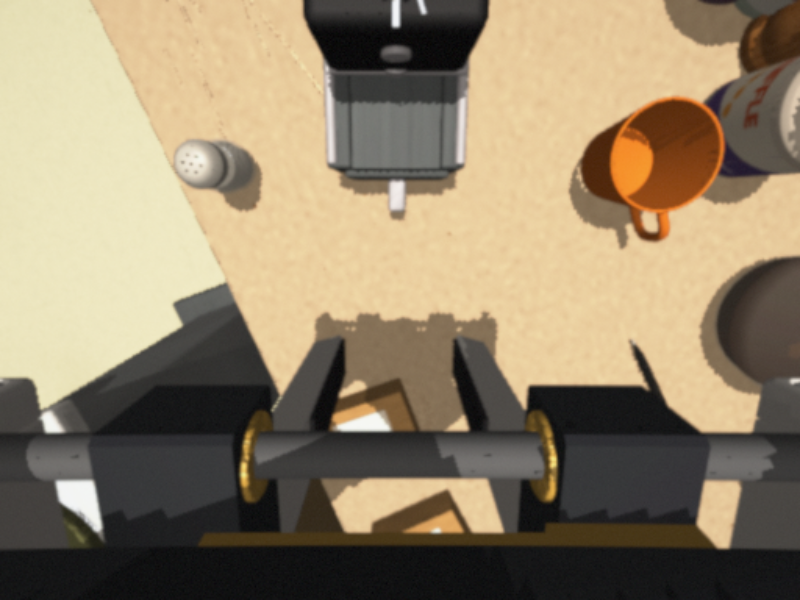

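The drawer is home: its panel lies flush on the deck at (397,175). Next are the cartons, and I go above carton a.

Request:
{"method": "step_arm", "body": {
  "deltas": [
    [[-0.0186,-0.0031,0.001],[0.0043,-0.0027,0],1],
    [[-0.0186,-0.0031,0.001],[0,0,0],1],
    [[-0.0186,-0.0031,0.001],[0,0,0],1],
    [[-0.0186,-0.0031,0.001],[0,0,0],1],
    [[-0.0186,-0.0031,0.001],[0,0,0],1],
    [[-0.0186,-0.0031,0.001],[0,0,0],1],
    [[-0.0186,-0.0031,0.001],[0,0,0],1],
    [[-0.0186,-0.0031,0.001],[0,0,0],1],
    [[0,0,0],[0,0,-0.12],1],
    [[0,0,0],[0,0,-0.12],1],
    [[0,0,0],[0,0,-0.12],1],
    [[0,0,0],[0,0,-0.12],1],
    [[0,0,0],[0,0,-0.12],1],
    [[0,0,0],[0,0,-0.12],1],
    [[0,0,0],[0,0,-0.12],1],
    [[0,0,0],[0,0,-0.12],1],
    [[0,0,0],[0,0,-0.12],1],
    [[0,0,0],[0,0,-0.12],1],
    [[0,0,0],[0,0,-0.12],1],
    [[0,0,0],[0,0,-0.12],1]
  ]
}}

```text
clock: 34.33
eef_pos: [448.6, 40.7, 209.9]
ee_rot: [[-0.887, 0.462, -0.007], [0.462, 0.887, -0.001], [0.005, -0.004, -1.0]]
contact_force: [-0.2, 0.2, 0.4]
width: 0.998
finger_force: 0.0
```

Request:
{"method": "step_arm", "body": {
  "deltas": [
    [[0,0,0],[0,0,-0.12],1],
    [[0,0,0],[0,0,-0.12],1],
    [[0,0,0],[0,0,-0.12],1],
    [[0,0,0],[0,0,-0.12],1],
    [[0,0,0],[0,0,0],1],
    [[0,0,0],[0,0,0],1]
  ]
}}

```text
clock: 34.83
eef_pos: [448.7, 40.6, 210.3]
ee_rot: [[-1.0, 0.01, -0.006], [0.01, 1.0, -0.001], [0.006, -0.001, -1.0]]
contact_force: [-0.2, 0.8, 0.1]
width: 0.998
finger_force: 0.0
```

```bash
cat >> h.py <<'E'
def boxes(cm,im,d,lo,hi,cen=None,rad=90,amin=150):
    "flat tops between heights lo and hi: pixel mask cast onto the median height"
    P=cloud(cm,d); m=(P[...,2]>lo)&(P[...,2]<hi)
    if cen is not None: m&=np.hypot(P[...,0]-cen[0],P[...,1]-cen[1])<rad
    m=cv2.morphologyEx(m.astype(np.uint8),cv2.MORPH_OPEN,np.ones((3,3)))
    n,l,st,ce=cv2.connectedComponentsWithStats(m)
    for i in range(1,n):
        if st[i,4]<amin: continue
        v,u=np.nonzero(l==i); z=np.median(P[l==i][:,2]); r=cv2.minAreaRect(plane(cm,np.c_[u,v],z)[:,:2].astype(np.float32))
        (w,h),a=r[1],r[2]; yaw=a if w>h else a+90
        print('box px',ce[i].round(),'n',st[i,4],'c',np.round(r[0],1),'size',np.round(sorted(r[1]),1),'long yaw',round(yaw%180,1),'z',z.round(1))
E
python3 - <<'E'
from h import *
to(None,180)
cm,im,d=snap('wrist','ca1.png'); boxes(cm,im,d,29,39)
cm,im,d=snap('top','top4.png'); boxes(cm,im,d,29,39,(450,-30),200,60)
E
```

```text
t 34.8 tcp [448.7  40.6 210.3] yaw 179.4 tilt [-6.3 -1.3] q6 -1.55 w 93.8 F [-0.2  0.8  0.1] ff 0.0
turn -0.01
box px [253. 174.] n 3413 c [444.2  38.5] size [63.7 91. ] long yaw 179.4 z 32.5
box px [453. 154.] n 210 c [420.1 291.3] size [17.3 39.9] long yaw 168.3 z 33.6
box px [146. 181.] n 3382 c [ 451.5 -101.9] size [64.3 92.3] long yaw 6.5 z 32.6
box px [330. 234.] n 252 c [ 452.4 -123.4] size [31.6 91.5] long yaw 178.0 z 34.4
box px [281. 249.] n 96 c [402.3  36.8] size [12.4 59.6] long yaw 89.6 z 33.9
```

Request:
{"method": "step_arm", "body": {
  "deltas": [
    [[0.0045,-0.0021,0],[-0.0014,-0.0063,0],1],
    [[0,0,0.017],[0,0,0],1],
    [[0,0,0.017],[0,0,0],1],
    [[0,0,0.017],[0,0,0],1],
    [[0,0,0.017],[0,0,0],1],
    [[0,0,0.017],[0,0,0],1],
    [[0,0,0.017],[0,0,0],1],
    [[0,0,0.017],[0,0,0],1],
    [[0,0,0.017],[0,0,0],1],
    [[0,0,0.017],[0,0,0],1],
    [[0,0,0.017],[0,0,0],1],
    [[0,0,0.017],[0,0,0],1],
    [[0,0,0.017],[0,0,0],1],
    [[0,0,0],[0,0,0],-1],
    [[0,0,0],[0,0,0],-1],
    [[0,0,0],[0,0,0],-1],
    [[0,0,0],[0,0,0],-1],
    [[0,0,0],[0,0,0],-1],
    [[0,0,0],[0,0,0],-1],
    [[0,0,0],[0,0,0],-1]
  ],
  "squeeze": 30
}}

```text
clock: 36.6
eef_pos: [445.2, 38.4, 7.9]
ee_rot: [[-1.0, 0.007, 0.003], [0.007, 1.0, 0.0], [-0.003, 0.0, -1.0]]
contact_force: [-2.6, -0.4, 7.8]
width: 0.679
finger_force: 30.0
```

Request:
{"method": "step_arm", "body": {
  "deltas": [
    [[0,0,0],[0,0,0],-1],
    [[0,0,0],[0,0,0],-1],
    [[0,0,0],[0,0,0],-1],
    [[0,0,0],[0,0,0],-1]
  ]
}}

```text
clock: 36.93
eef_pos: [445.2, 38.4, 7.9]
ee_rot: [[-1.0, 0.007, 0.003], [0.007, 1.0, 0.0], [-0.003, 0.0, -1.0]]
contact_force: [-2.5, 0.1, 8.3]
width: 0.679
finger_force: 30.0
```

Request:
{"method": "step_arm", "body": {
  "deltas": [
    [[0,0,-0.012],[0,0,0],-1],
    [[0,0,-0.018],[0,0,0],-1],
    [[0,0,-0.018],[0,0,0],-1],
    [[0,0,-0.018],[0,0,0],-1],
    [[0,0,-0.018],[0,0,0],-1],
    [[0,0,-0.018],[0,0,0],-1],
    [[0,0,-0.018],[0,0,0],-1],
    [[0,0,0],[0,0,0],-1]
  ]
}}

```text
clock: 37.6
eef_pos: [445.9, 38.4, 130.1]
ee_rot: [[-1.0, 0.006, 0.006], [0.006, 1.0, 0.0], [-0.006, 0.0, -1.0]]
contact_force: [-0.0, 0.5, -2.1]
width: 0.678
finger_force: 30.0
```

```bash
python3 - <<'E'
from h import *
for f,n,reg in (('drw1.png','wrist',(110,215,70,185)),('top4.png','top',(168,214,345,402))):
    z=np.load(f'pics/{f}.npz'); cm=(eyes.get_calibration(n),z['R'],z['t']); im=z['im']
    hsv=cv2.cvtColor(im,cv2.COLOR_BGR2HSV); m=np.zeros(im.shape[:2],np.uint8); a,b,c,e=reg
    m[a:b,c:e]=((hsv[...,1]>125)&(hsv[...,0]<17)&(hsv[...,2]>50))[a:b,c:e]
    m=cv2.morphologyEx(m,cv2.MORPH_OPEN,np.ones((3,3))); k,l,st,ce=cv2.connectedComponentsWithStats(m); i=1+st[1:,4].argmax()
    v,u=np.nonzero(l==i); r=cv2.minAreaRect(plane(cm,np.c_[u,v],8)[:,:2].astype(np.float32)); print(f,st[i],r)
to([587,-275,130],112.5)
E
```

```text
drw1.png [  76  121  104   88 5330] ((588.0633544921875, -274.16314697265625), (86.49247741699219, 119.1444320678711), 22.6715145111084)
top4.png [355 175  39  34 811] ((586.030517578125, -276.7470703125), (82.3653564453125, 111.4959487915039), 23.273042678833008)
t 37.6 tcp [445.9  38.4 130.1] yaw 179.6 tilt [6.2 0. ] q6 -1.56 w 63.7 F [-0.   0.5 -2.1] ff 30.0
shift [-0.1431 -0.3125  0.001 ]
turn 1.172
```

Request:
{"method": "step_arm", "body": {
  "deltas": [
    [[-0.008,-0.0174,0],[0,0,0],-1],
    [[-0.008,-0.0174,0],[0,0,0],-1],
    [[-0.008,-0.0174,0],[0,0,0],-1],
    [[-0.008,-0.0174,0],[0,0,0],-1],
    [[-0.008,-0.0174,0],[0,0,0],-1],
    [[-0.008,-0.0174,0],[0,0,0],-1],
    [[-0.008,-0.0174,0],[0,0,0],-1],
    [[-0.008,-0.0174,0],[0,0,0],-1],
    [[-0.008,-0.0174,0],[0,0,0],-1],
    [[-0.008,-0.0174,0],[0,0,0],-1],
    [[-0.008,-0.0174,0],[0,0,0],-1],
    [[-0.008,-0.0174,0],[0,0,0],-1],
    [[-0.008,-0.0174,0],[0,0,0],-1],
    [[-0.008,-0.0174,0],[0,0,0],-1],
    [[-0.008,-0.0174,0],[0,0,0],-1],
    [[-0.008,-0.0174,0],[0,0,0],-1],
    [[-0.008,-0.0174,0],[0,0,0],-1],
    [[-0.0085,-0.0168,0],[0,0,0],-1]
  ]
}}

```text
clock: 39.1
eef_pos: [587.0, -275.9, 125.6]
ee_rot: [[-1.0, 0.007, -0.0], [0.007, 1.0, 0.001], [0.0, 0.001, -1.0]]
contact_force: [0.2, -0.3, -1.7]
width: 0.679
finger_force: 30.0
```

Request:
{"method": "step_arm", "body": {
  "deltas": [
    [[0,0,0],[0,0,0.098],-1],
    [[0,0,0],[0,0,0.098],-1],
    [[0,0,0],[0,0,0.098],-1],
    [[0,0,0],[0,0,0.098],-1],
    [[0,0,0],[0,0,0.098],-1],
    [[0,0,0],[0,0,0.098],-1],
    [[0,0,0],[0,0,0.098],-1],
    [[0,0,0],[0,0,0.098],-1],
    [[0,0,0],[0,0,0.098],-1],
    [[0,0,0],[0,0,0.098],-1],
    [[0,0,0],[0,0,0.098],-1],
    [[0,0,0],[0,0,0.092],-1],
    [[0,0,0],[0,0,0],-1],
    [[0,0,0],[0,0,0],-1]
  ]
}}

```text
clock: 40.27
eef_pos: [586.8, -275.0, 126.0]
ee_rot: [[-0.387, 0.922, -0.0], [0.922, 0.387, 0.001], [0.001, 0.0, -1.0]]
contact_force: [0.4, 0.7, -1.8]
width: 0.671
finger_force: 30.0
```

```bash
python3 - <<'E'
from h import *
to([588.4,-275.1,17],112.67)
cm,im,d=snap('wrist','pl1.png'); P=cloud(cm,d); cv2.imwrite('pics/pl1b.png',cv2.resize(im,(800,600)))
boxes(cm,im,d,130,175,None,0,400)
hsv=cv2.cvtColor(im,cv2.COLOR_BGR2HSV)
E
```

```text
t 40.3 tcp [ 586.8 -275.   126. ] yaw 112.8 tilt [-0.   0.6] q6 -0.89 w 63.1 F [ 0.4  0.7 -1.8] ff 30.0
shift [-0.0008  0.0014  0.109 ]
turn 0.002
box px [255. 219.] n 14376 c [ 581.8 -261.5] size [ 71.2 101.2] long yaw 22.7 z 150.6
```

View pics/pl1b.png

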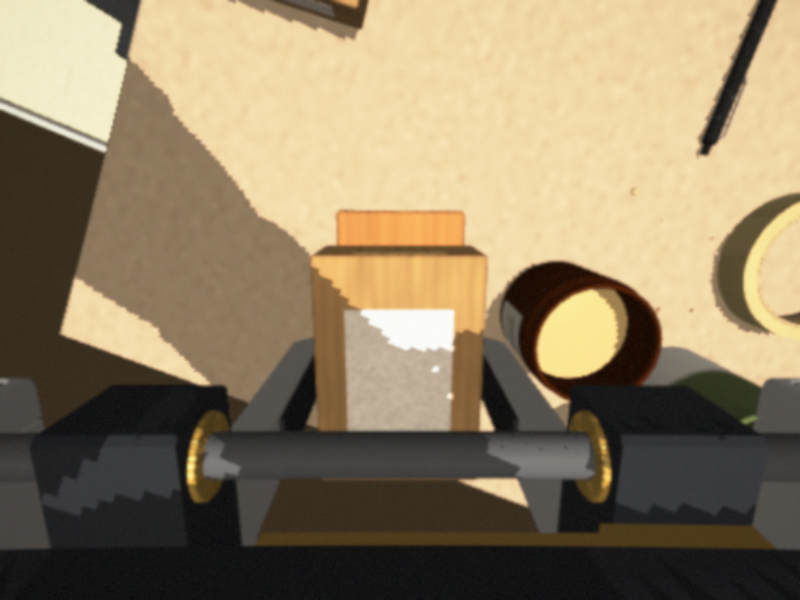

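The carton is square over the board: carton edges at x=312–486 and board edges at 337–464, both centred near 400. The candle's edge at (505,300) is clear of the finger. A check along the length, then I lower it.

```bash
python3 - <<'E'
from h import *
z=np.load('pics/pl1.png.npz'); cm=(eyes.get_calibration('wrist'),z['R'],z['t']); s=512/800
T=ctrl.sense(); R=np.array(T['ee_rot']); e=np.array(T['eef_pos'])
for p,h in (((399,255),152),((312,256),152),((486,254),152),((337,212),8),((464,212),8)): print(p,((plane(cm,np.array([p])*s,h)[0]-e)@R).round(1))
E
```

```text
(399, 255) [ 47.9   0.8 -25.7]
(312, 256) [ 47.5 -29.8 -25.7]
(486, 254) [ 48.2  31.3 -25.7]
(337, 212) [ 56.9 -40.5 118.3]
(464, 212) [ 56.9  44.5 118.3]
```

Request:
{"method": "step_arm", "body": {
  "deltas": [
    [[-0.0035,0.0013,0],[0,0,0],-1],
    [[0,0,0.0135],[0,0,0],-1],
    [[0,0,0.0135],[0,0,0],-1],
    [[0,0,0.0135],[0,0,0],-1],
    [[0,0,0.0135],[0,0,0],-1],
    [[0,0,0.0135],[0,0,0],-1],
    [[0,0,0.0135],[0,0,0],-1],
    [[0,0,0.0135],[0,0,0],-1],
    [[0,0,0.006],[0,0,0],-1],
    [[0,0,0.004],[0,0,0],-1],
    [[0,0,0.002],[0,0,0],-1],
    [[0,0,0],[0,0,0],-1],
    [[0,0,0],[0,0,0],-1]
  ]
}}

```text
clock: 41.4
eef_pos: [590.0, -278.0, 21.3]
ee_rot: [[-0.384, 0.923, 0.002], [0.923, 0.384, -0.0], [-0.001, 0.002, -1.0]]
contact_force: [0.2, 0.3, -2.1]
width: 0.676
finger_force: 30.0
```

```bash
python3 - <<'E'
from h import *
to([588.4,-275.1,16],112.67)
E
```

```text
t 41.4 tcp [ 590.  -278.    21.3] yaw 112.6 tilt [ 1.9 -0.4] q6 -0.89 w 63.6 F [ 0.2  0.3 -2.1] ff 30.0
shift [ 0.0033 -0.0004  0.0053]
turn -0.001
```

Request:
{"method": "step_arm", "body": {
  "deltas": [
    [[0,0,0.003],[0,0,0],-1],
    [[0,0,0.002],[0,0,0],-1],
    [[0,0,0],[0,0,0],-1]
  ]
}}

```text
clock: 41.65
eef_pos: [589.9, -277.9, 15.9]
ee_rot: [[-0.384, 0.923, 0.002], [0.923, 0.384, -0.0], [-0.001, 0.001, -1.0]]
contact_force: [-0.1, 0.6, -0.3]
width: 0.677
finger_force: 30.0
```

Request:
{"method": "step_arm", "body": {
  "deltas": [
    [[0,0,0],[0,0,0],0.7],
    [[0,0,0],[0,0,0],0.7],
    [[0,0,0],[0,0,0],0.7],
    [[0,0,0],[0,0,0],0.7],
    [[0,0,0],[0,0,0],0.7],
    [[0,0,-0.01],[0,0,0],0.7],
    [[0,0,-0.015],[0,0,0],0.7],
    [[0,0,-0.015],[0,0,0],0.7],
    [[0,0,-0.015],[0,0,0],0.7],
    [[0,0,-0.015],[0,0,0],0.7],
    [[0,0,-0.015],[0,0,0],0.7],
    [[0,0,-0.015],[0,0,0],0.7],
    [[0,0,-0.015],[0,0,0],0.7],
    [[0,0,-0.015],[0,0,0],0.7],
    [[0,0,-0.015],[0,0,0],1],
    [[0,0,-0.015],[0,0,0],1],
    [[0,0,-0.015],[0,0,0],1],
    [[0,0,-0.015],[0,0,0],1],
    [[0,0,0],[0,0,0],1],
    [[0,0,0],[0,0,0],1]
  ]
}}

```text
clock: 43.32
eef_pos: [589.6, -277.9, 206.5]
ee_rot: [[-0.384, 0.923, 0.002], [0.923, 0.384, -0.001], [-0.002, 0.002, -1.0]]
contact_force: [0.8, -0.2, -0.7]
width: 1.001
finger_force: 0.0
```

```bash
cat >> h.py <<'E'
def board(cm,im,reg=None):
    hsv=cv2.cvtColor(im,cv2.COLOR_BGR2HSV); m=((hsv[...,1]>135)&(hsv[...,0]<14)&(hsv[...,2]>50)).astype(np.uint8)
    return hsv,m
E
python3 - <<'E'
from h import *
to([452,-102,215],186.5)
cm,im,d=snap('wrist','pl2.png'); cv2.imwrite('pics/pl2b.png',cv2.resize(im,(800,600)))
boxes(cm,im,d,36,48,(588,-274),90,300); boxes(cm,im,d,29,36,(452,-102),90,300)
E
```

```text
t 43.3 tcp [ 589.6 -277.9  206.5] yaw 112.6 tilt [ 2.5 -0.7] q6 -0.89 w 94.1 F [ 0.8 -0.2 -0.7] ff 0.0
shift [ 0.2153 -0.0595 -0.009 ]
turn -1.29
box px [254. 177.] n 3624 c [ 589.3 -276.4] size [63.6 91.1] long yaw 112.5 z 40.5
box px [204.  10.] n 1579 c [ 458.6 -130.3] size [28.4 95.2] long yaw 22.7 z 32.1
```

View pics/pl2b.png

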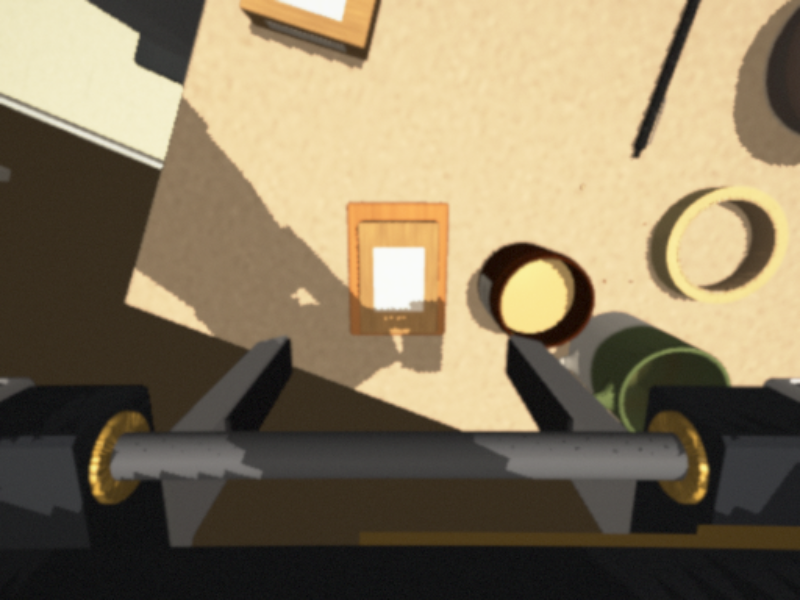

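The first carton lies flat and square on the board: board corners (348,203), (448,203), (443,334), (351,334), carton within them. Check its offset and how the board sits.

```bash
python3 - <<'E'
from h import *
z=np.load('pics/pl2.png.npz'); cm=(eyes.get_calibration('wrist'),z['R'],z['t']); s=512/800
W=plane(cm,np.array([(348,203),(448,203),(443,334),(351,334)])*s,8)[:,:2]; print(W.round(1),W.mean(0))
r=cv2.minAreaRect(W.astype(np.float32)); print(r); c=np.array([589.3,-276.4]); R=np.array(ctrl.sense()['ee_rot'])
print('carton-board in tool xy',R[:2,:2].T@(c-W.mean(0)))
E
```

```text
[[ 527.9 -237.8]
 [ 606.  -205.3]
 [ 649.6 -313.4]
 [ 572.1 -345.6]] [ 588.90526224 -275.52950918]
((589.0682983398438, -275.4466552734375), (84.66730499267578, 116.93464660644531), 22.30478286743164)
carton-board in tool xy [-0.95533911  0.02998842]
```

First carton is within 1 mm of the board centre. Now carton b.

Request:
{"method": "step_arm", "body": {
  "deltas": [
    [[0.018,-0.005,-0.001],[0,0,0],1],
    [[0.018,-0.005,-0.001],[0,0,0],1],
    [[0.018,-0.005,-0.001],[0,0,0],1],
    [[0.018,-0.005,-0.001],[0,0,0],1],
    [[0.018,-0.005,-0.001],[0,0,0],1],
    [[0.018,-0.005,-0.001],[0,0,0],1],
    [[0.018,-0.005,-0.001],[0,0,0],1],
    [[0.018,-0.005,-0.001],[0,0,0],1],
    [[0.018,-0.005,-0.001],[0,0,0],1],
    [[0.018,-0.005,-0.001],[0,0,0],1],
    [[0.018,-0.005,0],[0,0,0],1],
    [[0.0173,-0.005,0],[0,0,0],1],
    [[0,0,0],[0,0,-0.117],1],
    [[0,0,0],[0,0,-0.117],1],
    [[0,0,0],[0,0,-0.117],1],
    [[0,0,0],[0,0,-0.117],1],
    [[0,0,0],[0,0,-0.117],1],
    [[0,0,0],[0,0,-0.117],1],
    [[0,0,0],[0,0,-0.117],1],
    [[0,0,0],[0,0,-0.117],1]
  ]
}}

```text
clock: 45.03
eef_pos: [450.9, -102.0, 214.5]
ee_rot: [[-0.973, 0.232, -0.001], [0.232, 0.973, 0.001], [0.001, 0.0, -1.0]]
contact_force: [-0.2, -0.2, 0.1]
width: 0.998
finger_force: 0.0
```

Request:
{"method": "step_arm", "body": {
  "deltas": [
    [[0,0,0],[0,0,-0.117],1],
    [[0,0,0],[0,0,-0.117],1],
    [[0,0,0],[0,0,-0.12],1],
    [[0,0,0],[0,0,0],1],
    [[0,0,0],[0,0,0],1]
  ]
}}

```text
clock: 45.45
eef_pos: [451.0, -102.0, 214.8]
ee_rot: [[-0.994, -0.11, -0.0], [-0.11, 0.994, 0.0], [0.0, 0.0, -1.0]]
contact_force: [0.4, 0.4, -0.2]
width: 0.996
finger_force: 0.0
```

```bash
python3 - <<'E'
from h import *
cm,im,d=snap('wrist','cb1.png'); boxes(cm,im,d,29,39,(452,-102),90,300)
to([451.5,-101.9,8],186.5)
E
```

```text
box px [254. 177.] n 3305 c [ 452.  -103.6] size [63.8 91.3] long yaw 6.3 z 32.5
t 45.5 tcp [ 451.1 -102.   215. ] yaw -173.7 tilt [0.1 0.3] q6 -1.98 w 93.8 F [-0.6  0.  -0.4] ff 0.0
shift [-0.0004  0.      0.207 ]
turn -0.004
```

Request:
{"method": "step_arm", "body": {
  "deltas": [
    [[-0.0008,-0.001,0.003],[0,0,0],1],
    [[0,0,0.017],[0,0,0],1],
    [[0,0,0.017],[0,0,0],1],
    [[0,0,0.017],[0,0,0],1],
    [[0,0,0.017],[0,0,0],1],
    [[0,0,0.017],[0,0,0],1],
    [[0,0,0.017],[0,0,0],1],
    [[0,0,0.017],[0,0,0],1],
    [[0,0,0.017],[0,0,0],1],
    [[0,0,0.017],[0,0,0],1],
    [[0,0,0.017],[0,0,0],1],
    [[0,0,0.017],[0,0,0],1],
    [[0,0,0.017],[0,0,0],1],
    [[0,0,0],[0,0,0],-1],
    [[0,0,0],[0,0,0],-1],
    [[0,0,0],[0,0,0],-1],
    [[0,0,0],[0,0,0],-1],
    [[0,0,0],[0,0,0],-1],
    [[0,0,0],[0,0,0],-1],
    [[0,0,0],[0,0,0],-1]
  ],
  "squeeze": 30
}}

```text
clock: 47.17
eef_pos: [453.0, -103.2, 9.4]
ee_rot: [[-0.994, -0.113, 0.002], [-0.113, 0.994, -0.0], [-0.002, -0.001, -1.0]]
contact_force: [-1.8, 1.3, 7.8]
width: 0.683
finger_force: 30.0
```

Request:
{"method": "step_arm", "body": {
  "deltas": [
    [[0,0,0],[0,0,0],-1],
    [[0,0,0],[0,0,0],-1],
    [[0,0,-0.012],[0,0,0],-1],
    [[0,0,-0.018],[0,0,0],-1],
    [[0,0,-0.018],[0,0,0],-1],
    [[0,0,-0.018],[0,0,0],-1],
    [[0,0,-0.018],[0,0,0],-1],
    [[0,0,-0.018],[0,0,0],-1],
    [[0,0,-0.018],[0,0,0],-1],
    [[0,0,-0.018],[0,0,0],-1],
    [[0,0,0],[0,0,0],-1]
  ]
}}

```text
clock: 48.08
eef_pos: [453.6, -103.4, 149.6]
ee_rot: [[-0.994, -0.113, 0.006], [-0.113, 0.994, -0.002], [-0.006, -0.002, -1.0]]
contact_force: [-0.4, 0.1, -1.0]
width: 0.68
finger_force: 30.0
```

```bash
python3 - <<'E'
from h import *
to([589,-276,150],112.5)
E
```

```text
t 48.1 tcp [ 453.6 -103.4  149.6] yaw -173.5 tilt [ 5.9 -1.5] q6 -1.99 w 63.9 F [-0.4  0.1 -1. ] ff 30.0
shift [-0.115  -0.1868  0.0007]
turn 1.292
```

Request:
{"method": "step_arm", "body": {
  "deltas": [
    [[-0.0096,-0.0156,0],[0,0,0],-1],
    [[-0.0096,-0.0156,0],[0,0,0],-1],
    [[-0.0096,-0.0156,0],[0,0,0],-1],
    [[-0.0096,-0.0156,0],[0,0,0],-1],
    [[-0.0096,-0.0156,0],[0,0,0],-1],
    [[-0.0096,-0.0156,0],[0,0,0],-1],
    [[-0.0096,-0.0156,0],[0,0,0],-1],
    [[-0.0096,-0.0156,0],[0,0,0],-1],
    [[-0.0096,-0.0156,0],[0,0,0],-1],
    [[-0.0096,-0.0156,0],[0,0,0],-1],
    [[-0.0096,-0.0156,0],[0,0,0],-1],
    [[-0.0096,-0.0156,0],[0,0,0],-1]
  ]
}}

```text
clock: 49.08
eef_pos: [588.2, -276.5, 145.0]
ee_rot: [[-0.994, -0.113, -0.0], [-0.113, 0.994, 0.001], [0.0, 0.001, -1.0]]
contact_force: [0.0, 0.7, -1.0]
width: 0.68
finger_force: 30.0
```

Request:
{"method": "step_arm", "body": {
  "deltas": [
    [[0,0,0],[0,0,0.1],-1],
    [[0,0,0],[0,0,0.1],-1],
    [[0,0,0],[0,0,0.1],-1],
    [[0,0,0],[0,0,0.1],-1],
    [[0,0,0],[0,0,0.1],-1],
    [[0,0,0],[0,0,0.1],-1],
    [[0,0,0],[0,0,0.1],-1],
    [[0,0,0],[0,0,0.1],-1],
    [[0,0,0],[0,0,0.1],-1],
    [[0,0,0],[0,0,0.1],-1],
    [[0,0,0],[0,0,0.1],-1],
    [[0,0,0],[0,0,0.1],-1],
    [[0,0,0],[0,0,0.092],-1],
    [[0,0,0],[0,0,0],-1],
    [[0,0,0],[0,0,0],-1]
  ]
}}

```text
clock: 50.33
eef_pos: [587.8, -275.8, 145.6]
ee_rot: [[-0.385, 0.923, 0.0], [0.923, 0.385, 0.001], [0.0, 0.0, -1.0]]
contact_force: [-0.2, -0.0, -2.6]
width: 0.679
finger_force: 30.0
```

```bash
python3 - <<'E'
from h import *
cm,im,d=snap('wrist','pl3.png'); P=cloud(cm,d)
T=ctrl.sense(); R=np.array(T['ee_rot']); e=np.array(T['eef_pos']); L=(P-e)@R
# held carton top: points nearly in tool z = -25, front edge and sides
m=(L[...,2]<-17)&(L[...,2]>-33)&(L[...,0]>12)&(L[...,0]<70)&(abs(L[...,1])<45); Q=L[m]; print(len(Q),'top z',np.median(Q[:,2]),'front x',np.percentile(Q[:,0],[95,99,100]),'sides',[np.percentile(Q[(Q[:,0]>a)&(Q[:,0]<a+12),1],[1,99]).round(1) for a in (15,30)])
to([589,-276,50],112.5)
E
```

```text
6735 top z -22.75781703815881 front x [46.46881089 47.50089707 47.83905761] sides [array([-30.9,  31.2]), array([-30.9,  31.2])]
t 50.4 tcp [ 587.9 -275.9  145.8] yaw 112.7 tilt [0.3 0.4] q6 -0.89 w 63.5 F [ 1.   0.3 -0.8] ff 30.0
shift [-0.0006  0.001   0.0958]
turn 0.003
```

Request:
{"method": "step_arm", "body": {
  "deltas": [
    [[-0.002,0.001,0],[0,0,0],-1],
    [[0,0,0.0135],[0,0,0],-1],
    [[0,0,0.0135],[0,0,0],-1],
    [[0,0,0.0135],[0,0,0],-1],
    [[0,0,0.0135],[0,0,0],-1],
    [[0,0,0.0135],[0,0,0],-1],
    [[0,0,0.0135],[0,0,0],-1],
    [[0,0,0.006],[0,0,0],-1],
    [[0,0,0.003],[0,0,0],-1],
    [[0,0,0],[0,0,0],-1],
    [[0,0,0],[0,0,0],-1],
    [[0,0,0],[0,0,0],-1]
  ]
}}

```text
clock: 51.38
eef_pos: [590.2, -277.6, 57.5]
ee_rot: [[-0.382, 0.924, 0.002], [0.924, 0.382, -0.001], [-0.001, 0.002, -1.0]]
contact_force: [0.0, 0.9, -1.4]
width: 0.678
finger_force: 30.0
```

```bash
python3 - <<'E'
from h import *
to([589,-276,51.4],112.5)
E
```

```text
t 51.4 tcp [ 590.2 -277.6   57.5] yaw 112.5 tilt [ 2.2 -0.6] q6 -0.89 w 63.7 F [ 0.   0.9 -1.4] ff 30.0
shift [ 0.002  -0.0005  0.0061]
turn -0.0
```

Request:
{"method": "step_arm", "body": {
  "deltas": [
    [[0,0,0.0025],[0,0,0],-1],
    [[0,0,0.002],[0,0,0],-1],
    [[0,0,0.001],[0,0,0],-1],
    [[0,0,0],[0,0,0],-1]
  ]
}}

```text
clock: 51.72
eef_pos: [589.9, -277.5, 51.5]
ee_rot: [[-0.382, 0.924, 0.001], [0.924, 0.382, -0.0], [-0.001, 0.001, -1.0]]
contact_force: [-1.2, 0.7, 1.7]
width: 0.68
finger_force: 30.0
```

Contact (+1.7 N, no longer carrying the weight). Release, rise and check everything.

Request:
{"method": "step_arm", "body": {
  "deltas": [
    [[0,0,0],[0,0,0],0.7],
    [[0,0,0],[0,0,0],0.7],
    [[0,0,0],[0,0,0],0.7],
    [[0,0,0],[0,0,0],0.7],
    [[0,0,0],[0,0,0],0.7],
    [[0,0,-0.01],[0,0,0],0.7],
    [[0,0,-0.015],[0,0,0],0.7],
    [[0,0,-0.015],[0,0,0],0.7],
    [[0,0,-0.015],[0,0,0],0.7],
    [[0,0,-0.015],[0,0,0],0.7],
    [[0,0,-0.015],[0,0,0],0.7],
    [[0,0,-0.015],[0,0,0],0.7],
    [[0,0,-0.015],[0,0,0],0.7],
    [[0,0,-0.015],[0,0,0],0.7],
    [[0,0,-0.015],[0,0,0],1],
    [[0,0,-0.015],[0,0,0],1],
    [[0,0,0],[0,0,0],1],
    [[0,0,0],[0,0,0],1]
  ]
}}

```text
clock: 53.22
eef_pos: [589.8, -277.5, 212.0]
ee_rot: [[-0.382, 0.924, 0.002], [0.924, 0.382, -0.001], [-0.002, 0.002, -1.0]]
contact_force: [-0.6, -0.8, -0.6]
width: 1.0
finger_force: 0.0
```

```bash
python3 - <<'E'
from h import *
to()
cm,im,d=snap('wrist','end1.png'); boxes(cm,im,d,66,84,(589,-276),65,300)
cm,im,d=snap('top','end2.png'); P=cloud(cm,d)
boxes(cm,im,d,29,39,(450,-30),250,60)   # any carton left?
m=(P[...,2]>165)&(P[...,2]<200)&(np.hypot(P[...,0]-590,P[...,1]-355)<45); v,u=np.nonzero(m); print('bar',cv2.minAreaRect(plane(cm,np.c_[u,v],188)[:,:2].astype(np.float32)))
a=np.radians(69.6); U=np.array([np.cos(a),np.sin(a)]); A=(P[...,:2]-[552,251.5])@np.c_[U,[-U[1],U[0]]]
k=(P[...,2]>30)&(A[...,0]<0)&(A[...,0]>-70)&(abs(A[...,1])<50); print('tongue tip',A[k].min(0),k.sum())
# brown cardboard/white label anywhere else on worktop (side view), by heights 29..39
cm,im,d=snap('side','end3.png'); P=cloud(cm,d); h=cv2.cvtColor(im,cv2.COLOR_BGR2HSV)
w=((h[...,1]<40)&(h[...,2]>200)&(P[...,2]>25)&(P[...,2]<85)).astype(np.uint8); n,l,st,ce=cv2.connectedComponentsWithStats(w)
for i in range(1,n):
    if st[i,4]>25: print('white flat',ce[i].round(),st[i,4],np.median(P[l==i],0).round())
E
```

```text
t 53.2 tcp [ 589.8 -277.5  212. ] yaw 112.5 tilt [ 2.5 -0.8] q6 -0.89 w 94.0 F [-0.6 -0.8 -0.6] ff 0.0
box px [254. 181.] n 4218 c [ 589.1 -275.4] size [63.6 91.3] long yaw 112.6 z 74.5
bar ((590.5162963867188, 352.8394775390625), (57.270755767822266, 31.065513610839844), 2.222669839859009)
tongue tip [-29.31295419 -38.9152771 ] 92
white flat [260. 151.] 60 [ 585. -271.   76.]
```

```bash
python3 -c "
from station import ctrl
print(ctrl.finish_job())"
```

```text
the job is handed in; nothing more can be done
None
```

The job is handed in at about 53 s: the dial is five clicks from its stop, the drawer is home, and both cartons found are stacked within about 1 mm of the board's centre; the drawer hit the deck corner once on the way at 119 N wrist force (limit 120 N), and no pass or fail came back.

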